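# Load the sprung ware crate and bolt its deck down

## Robot

A 6-joint arm with a two-finger parallel gripper is mounted at the origin on the work surface. World frame = base frame: x ahead of the robot, y to its left, z up, the work surface at z = 0. Lengths are in m, angles in rad, forces in N, time in s.
With the tool pointing down it reaches from about 0.3 to 0.95 m from the base axis. Payload 3.1 kg.
Tool frame: the origin (TCP) lies midway between the tips of the shut fingers; the grasp point (between the pads) lies r.hold_point_z behind it (r.hold_point_z is the distance from the TCP to the grasp point, in m); z points along the fingers, y is the direction in which the jaws open and shut (so a half turn about z gives the same grasp; the last joint's range is limited). The gripper opens to 85 mm and grips with 20 to 120 N. Pads are 22 mm wide; open, the fingers measure 114 mm over their backs; the gripper's body (76 mm by 85 mm) begins 54 mm behind the grasp point. The pads swing forward as they close: fully open they stand 13 mm farther back than shut.
Start: joints at [-1.213, 0.308, 1.634, -0, 1.2, -0.07], TCP at [0.259, -0.569, 0.231] pointing down, gripper open.
Joint ranges: [-3.06, 3.06], [-0.79, 1.96], [0.05, 2.63], [-1.19, 4.34], [0.05, 2.64], [-2.94, 2.94]. Speed limits (rad/s): [2.79, 2.79, 3.14, 3.14, 3.14, 3.14].

## Interface

Orientations are given as a rotation vector (axis times angle).
In Python, from plant import r gives the robot as it stands.
- The arm moves only by the tool apply_moves, never from a script. Its argument "rows" is a list of rows, each a list of 7 numbers: the shift along the tool's x, y, z in units of 25 mm (1.0 is 25 mm), then the turn, a rotation vector about the tool's x, y, z in units of 6 degrees (1.0 is 6 degrees), then the finger opening in mm, from 0 to 85.4. A call has 1 to 20 rows; each row shifts and turns the pose as measured when the row begins, along the tool's axes as they then stand; what a row does not reach is not made up. A row lasts 1/10 s, in which the tool goes at most 50 mm and 8.59 degrees, less where a joint would pass 70% of its speed; a pose out of reach is approached as far as the arm can. A call is refused whole if a number of a shift passes 1 or a number of a turn 1, either way. A call with a gripper value outside its range is refused whole. The fingers move at their own pace and stop on an object; "squeeze" is the grip in N (left out, the last holds). Time passes only in rows, so rows that do not move let the fingers close. It gives the time, the measured TCP pose, the force and the opening at its end, in the units of the state.
- r.observe(): the state, without advancing time (a new reading comes with each control period).
- r.grab_frame(name): name is "side" or "top"; returns the picture (400x640x3 uint8, red, green, blue); there is no depth.
- r.get_calibration(name): a dict with "mtx" (3x3 intrinsics, pixels), "world_to_cam" (4x4, takes a point from world to camera coordinates). Camera axes: x right, y down, z forward; pixel columns grow to the right and rows downward; lengths in m; the calibration is good to about 2 mm. A picture is of the moment at which its call begins. get_calibration takes no time and is no camera call.
- r.finish_job(): hands the job in, once; it reports no verdict.
The state is a dict: "time": time; "qpos": joint angles; "joint_velocities": joint speeds; "joint_torque": joint torques, N m; "position": TCP position; "ee_rot": TCP orientation; "force": force on the tool from outside, world axes, zero at the start; "torque": the same for the moment, N m; "opening": finger opening in m.
Only numpy, scipy, OpenCV 4.12 (cv2) and the standard library are available. Lean on these libraries where they do the work, as an engineer would, in place of code of your own. Each camera call takes 0.05 s, during which the arm holds its last target.

## Task

Load the ochre pitcher and the black bowl into the ware crate: set each down gently and upright on the sprung deck, one on either side of the low batten. Once both stand there and their weight has sunk the deck below the crate's rim, slide the crate's wooden bolt fully home over the deck's edge so that it stays down. Leave the other things on the table where they are.

Things in the scene. Friction and masses are not known exactly. Their poses are not given: they have to be found in the camera images.
- crate: Open cedar crate, fixed to the table, outside 170 (x) x 330 (y) x 92 mm high, walls 12 mm. Origin at the centre of its underside; its -x side (front) faces the robot. A solid block 80 mm deep, 70 mm wide and 92 mm high stands against the front wall's middle and carries the bolt, between two guide rails 12 mm high. The deck inside is 140 (x) x 300 (y) mm, 3 mm clear of the walls.
- deck (a joint): How far the crate's sprung deck has sunk, m: 0 = unloaded (deck top 125 mm above the table, 33 mm above the crate's rim), grows downwards to at most 0.062. Stiffness 200 N/m after 0.6 N of preload, damped; one piece alone sinks it 16 to 29 mm, both 38 to 56 mm. It moves straight down without tilting.
- deck_left (a point): Centre of the bay on the crate's +y side, on the deck's top face; moves with the deck. 78 mm from the crate's centre line. A batten 10 mm wide and 8 mm high on the centre line, from 23 mm in front of to 67 mm behind the deck's centre, parts the two bays; axes as the crate's.
- deck_right (a point): The same for the bay on the crate's -y side, 78 mm from the centre line.
- bolt (a joint): Wooden bolt, a bar 30 mm wide, 12 mm thick, sliding on the front block along the crate's +x. m: 0 = drawn back, 0.045 = fully home, nose then 27 mm over the deck's front edge, underside at rim height (92 mm). Slides with 1.5 N, stays where left. From 0.015 on it is over the deck, which must have sunk first (over 33 mm); until then a 45 mm deep apron on the deck's front edge stops it.
- bolt_knob (a point): Top centre of the bolt's upright round knob: a post 18 mm in diameter, its top 162 mm above the table, standing 58 mm above the bar, so it can be pinched from above; moves with the bolt. The knob stands 145 mm in front of the crate's centre when drawn back, 100 mm when home.
- pitcher: Ochre unglazed pitcher, 140 mm tall, about 0.55 kg. Origin at the centre of its underside, z up. Foot 72 mm, belly 88 mm in diameter at 40 mm height, neck 56 mm in diameter from 95 to 128 mm height, rim 62 mm. Loop handle on its +x side reaching 76 mm from the axis, between 50 and 126 mm height; small spout on -x. It can be gripped across the neck, along its y.
- bowl: Black basalt-glazed straight-sided bowl, 70 mm tall, about 0.45 kg. Origin at the centre of its underside, z up. Foot 70 mm, outside diameter 110 mm at 20 mm height and 120 mm from 32 mm up to the rim; wall 9 mm thick, so the rim can be pinched 55 mm from the axis.
- cup_big: Bystander: stainless measuring cup, 84 mm in diameter, 60 mm high, flat handle towards its -x reaching 116 mm from the axis. Origin under its centre.
- cup_small: Bystander: stainless measuring cup, 66 mm in diameter, 48 mm high, flat handle towards its -x reaching 107 mm from the axis. Origin under its centre.
- bottle: Bystander: narrow-necked ochre bottle without handle, 76 mm in diameter, 120 mm high. Origin under its centre.
- glaze_jar: Bystander: buff jar with grey cap, 72 mm in diameter, 85 mm high. Origin under its centre.
There are look-alikes about, which are no part of the job. What is shaped like the bowl but blue or red is not meant.

How it is judged:
On the way, in this order (a step that is already met when the one before it is completed fails the run):
1. pitcher and bowl both stand released on the deck, one on each side of the batten, and it has sunk below the rim, the bolt still drawn back ((((horizontal distance between pitcher and deck_left below 0.055 m and z of pitcher in the frame of deck_left between -0.006 and 0.006 m and angle between pitcher's own z axis and vertical below 0.08 rad) and (horizontal distance between bowl and deck_right below 0.055 m and z of bowl in the frame of deck_right between -0.006 and 0.006 m and angle between bowl's own z axis and vertical below 0.08 rad)) or ((horizontal distance between pitcher and deck_right below 0.055 m and z of pitcher in the frame of deck_right between -0.006 and 0.006 m and angle between pitcher's own z axis and vertical below 0.08 rad) and (horizontal distance between bowl and deck_left below 0.055 m and z of bowl in the frame of deck_left between -0.006 and 0.006 m and angle between bowl's own z axis and vertical below 0.08 rad))) and value of joint deck above 0.034 m and contact force between the fingers and pitcher below 0.1 N and contact force between the fingers and bowl below 0.1 N and value of joint bolt below 0.012 m), for 0.2 s.
2. the bolt is slid fully home over the deck (value of joint bolt above 0.04 m), for 0.2 s.
At the end, for the whole second after the job is handed in: Pitcher and bowl stand upright (within 0.08 rad) on the deck, one in each bay, each within 55 mm of its bay's centre and within 6 mm of deck height, released and at rest; the deck is sunk more than 34 mm; the bolt is home (joint above 0.040) ((((horizontal distance between pitcher and deck_left below 0.055 m and z of pitcher in the frame of deck_left between -0.006 and 0.006 m and angle between pitcher's own z axis and vertical below 0.08 rad) and (horizontal distance between bowl and deck_right below 0.055 m and z of bowl in the frame of deck_right between -0.006 and 0.006 m and angle between bowl's own z axis and vertical below 0.08 rad)) or ((horizontal distance between pitcher and deck_right below 0.055 m and z of pitcher in the frame of deck_right between -0.006 and 0.006 m and angle between pitcher's own z axis and vertical below 0.08 rad) and (horizontal distance between bowl and deck_left below 0.055 m and z of bowl in the frame of deck_left between -0.006 and 0.006 m and angle between bowl's own z axis and vertical below 0.08 rad))) and value of joint deck above 0.034 m and contact force between the fingers and pitcher below 0.1 N and contact force between the fingers and bowl below 0.1 N and linear speed of each of pitcher, bowl below 0.02 m/s and value of joint bolt above 0.04 m); the robot touches nothing.
It fails at once if the bolt is pushed over the deck before the deck has sunk below it (value of joint bolt above 0.018 m and value of joint deck below 0.033 m).
It fails at once if the pitcher or the bowl is banged on the crate (more than 30 N) (contact force between any of pitcher, bowl and crate above 30 N).
It fails at once if the pitcher or the bowl is let fall from more than about 25 mm (moves faster than 0.7 m/s with no finger on it) ((contact force between the fingers and pitcher below 0.1 N and linear speed of pitcher above 0.7 m/s) or (contact force between the fingers and bowl below 0.1 N and linear speed of bowl above 0.7 m/s)).
It fails at once if the pitcher or the bowl is tipped over (more than 0.6 rad) (angle between any of pitcher, bowl's own z axis and vertical above 0.6 rad).
It fails at once if a bystander is moved more than 40 mm (distance of any of cup_big, cup_small, bottle, glaze_jar from where it was at the start of the episode above 0.04 m).
It also fails if it takes over 72 s, if anything falls off the work surface, if the arm or the gripper's body presses on something with over 40 N, if the wrist force passes 120 N, or if a joint passes its speed limit or range.

## Working session

There is one attempt and no reset: what is moved stays moved. The work goes in short steps, Python scripts to look and compute and a tool call to move; the robot and the scene stay as the last step left them, time stands still between calls to the robot, and variables do not carry over. Pictures are saved under pics/ and viewed, and the job is handed in when it is done.

Besides the shell and the picture viewer there is one more tool, called in YAML: its name, and indented under it one key for each argument. apply_moves: Moves the arm, as the interface text tells. Its arguments: {"type":"object","properties":{"rows":{"type":"array","items":{"type":"array","items":{"type":"number"}}},"squeeze":{"type":"number"}},"required":["rows"]}

```bash
ls; mkdir -p pics; python3 - <<'E'
from plant import r
import cv2
print(r.observe(), r.hold_point_z)
for n in("side","top"):
    im=r.grab_frame(n); cv2.imwrite(f"pics/{n}0.png",im[:,:,::-1]); print(r.get_calibration(n))
E
```

```text
pics
{'time': 0.0, 'qpos': array([-1.21270768e+00,  3.09017693e-01,  1.63520631e+00,  8.64190799e-06,
        1.19968260e+00, -6.96899550e-02]), 'joint_velocities': array([ 3.81276069e-04, -1.21375240e-03, -5.51729685e-04, -9.43561260e-05,
       -6.80951990e-04,  8.73844515e-04]), 'joint_torque': array([ 1.61006876e-03, -4.15243542e+01, -2.76662689e+01, -1.31801676e-04,
        1.01871966e-02, -1.69608029e-05]), 'position': array([ 0.25897425, -0.56791214,  0.23002976]), 'ee_rot': array([-3.06776654e+00, -6.66350133e-01,  5.09427668e-04]), 'force': array([-0.57074638, -0.61811814, -0.04330954]), 'torque': array([0.00434751, 0.00062667, 0.00125454]), 'opening': 0.08526393516506219} 0.0187
{'mtx': array([[472.72863305,   0.        , 316.5498466 ],
       [  0.        , 472.72863305, 195.16163847],
       [  0.        ,   0.        ,   1.        ]]), 'world_to_cam': array([[ 0.9904471 , -0.13713705, -0.01442103, -0.48826962],
       [-0.07907716, -0.47919787, -0.87413741,  0.1944827 ],
       [ 0.1129661 ,  0.86692723, -0.48546455,  1.63525191],
       [ 0.        ,  0.        ,  0.        ,  1.        ]])}
{'mtx': array([[515.10139211,   0.        , 322.8164428 ],
       [  0.        , 515.10139211, 211.92376658],
       [  0.        ,   0.        ,   1.        ]]), 'world_to_cam': array([[ 0.01176306, -0.99984988,  0.01272159,  0.07656294],
       [-0.99673517, -0.01274085, -0.07972869,  0.49606857],
       [ 0.07987881, -0.0117422 , -0.99673542,  1.77217324],
       [ 0.        ,  0.        ,  0.        ,  1.        ]])}
```

View pics/side0.png

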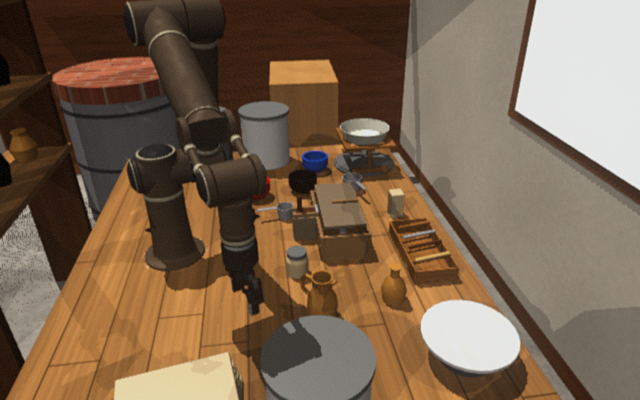

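View pics/top0.png

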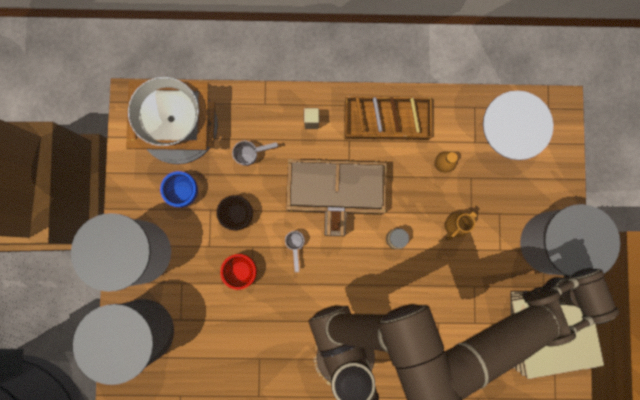

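```bash
python3 - <<'E'
import cv2
a=cv2.imread("pics/top0.png"); s=cv2.imread("pics/side0.png")
cv2.imwrite("pics/z1.png",cv2.resize(a[140:290,210:500],None,fx=2.7,fy=2.7,interpolation=3))
cv2.imwrite("pics/z2.png",cv2.resize(s[140:330,230:430],None,fx=3,fy=3,interpolation=3))
E
```

```text
(no output)
```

View pics/z1.png

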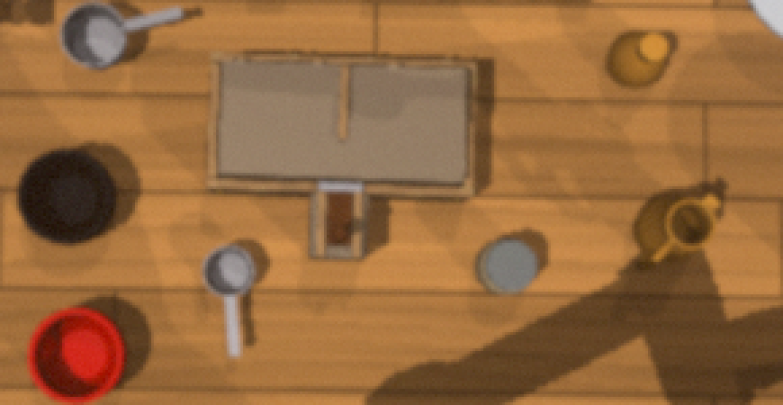

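View pics/z2.png

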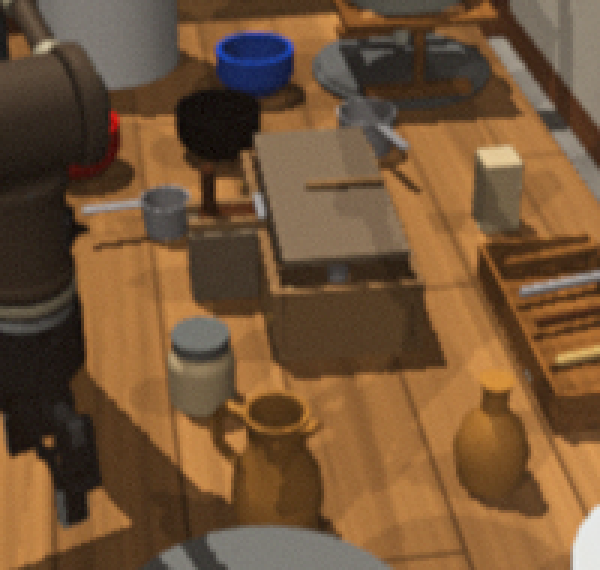

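```bash
cat > h.py <<'E'
import numpy as np, cv2
from plant import r
def ray(n,u,v,z):
    c=r.get_calibration(n);T=c["world_to_cam"];K=c["mtx"]
    d=T[:3,:3].T@np.linalg.inv(K)@np.array([u,v,1.]); o=-T[:3,:3].T@T[:3,3]
    return o+d*(z-o[2])/d[2]
def proj(n,p):
    c=r.get_calibration(n);T=c["world_to_cam"];q=c["mtx"]@(T[:3,:3]@np.array(p,float)+T[:3,3]);return q[:2]/q[2]
def blobs(im,lo,hi,mina=60):
    h=cv2.cvtColor(im,cv2.COLOR_RGB2HSV);m=cv2.inRange(h,np.array(lo),np.array(hi))
    cs,_=cv2.findContours(m,cv2.RETR_EXTERNAL,cv2.CHAIN_APPROX_NONE)
    return m,[c for c in cs if cv2.contourArea(c)>mina]
E
python3 - <<'E'
from h import *
im=cv2.imread("pics/top0.png")[:,:,::-1].copy()
m,cs=blobs(im[180:250,200:280],(0,0,0),(180,255,60),200)
for c in cs:
    x,y,w,h=cv2.boundingRect(c);(u,v),rad=cv2.minEnclosingCircle(c);print('bowl',x+200,y+180,w,h,u+200,v+180,rad,ray('top',u+200,v+180,.07))
h=cv2.cvtColor(im,cv2.COLOR_RGB2HSV)
print(h[205:245:3,445:482:3].tolist()[::2])
# zoom pitcher & crate with 10x
cv2.imwrite("pics/z3.png",cv2.resize(im[200:250,440:490,::-1],None,fx=12,fy=12,interpolation=0))
cv2.imwrite("pics/z4.png",cv2.resize(im[150:245,280:395,::-1],None,fx=6,fy=6,interpolation=3))
s=cv2.imread("pics/side0.png")
cv2.imwrite("pics/z5.png",cv2.resize(s[260:325,290:350],None,fx=9,fy=9,interpolation=0))
E
```

```text
bowl 218 196 35 34 235.0 212.5 17.670696258544922 [0.48529654 0.37930037 0.07      ]
[[[15, 156, 162], [15, 159, 159], [16, 161, 168], [15, 158, 176], [15, 156, 178], [15, 160, 179], [15, 155, 178], [15, 159, 165], [15, 161, 157], [15, 154, 147], [15, 163, 142], [16, 165, 153], [15, 157, 161]], [[15, 154, 147], [14, 161, 149], [15, 167, 139], [15, 169, 116], [15, 167, 99], [16, 166, 89], [15, 170, 96], [15, 177, 95], [15, 168, 91], [17, 178, 109], [14, 158, 87], [16, 158, 124], [15, 160, 150]], [[15, 160, 167], [16, 169, 101], [15, 175, 105], [17, 181, 100], [17, 192, 106], [17, 186, 129], [17, 179, 94], [16, 190, 86], [18, 190, 113], [16, 177, 170], [16, 181, 137], [15, 162, 157], [15, 159, 168]], [[16, 181, 97], [17, 185, 117], [16, 188, 115], [15, 169, 107], [17, 186, 147], [17, 175, 92], [16, 177, 85], [17, 175, 92], [14, 175, 86], [17, 183, 106], [15, 167, 183], [15, 161, 189], [15, 163, 186]], [[16, 173, 128], [17, 188, 111], [16, 192, 121], [18, 195, 114], [17, 191, 143], [16, 177, 156], [16, 184, 97], [14, 191, 72], [15, 186, 107], [16, 180, 174], [15, 166, 180], [16, 161, 182], [15, 164, 182]], [[15, 162, 123], [17, 186, 100], [16, 180, 129], [17, 190, 161], [17, 197, 84], [16, 195, 85], [17, 175, 92], [16, 161, 106], [16, 162, 110], [15, 160, 174], [14, 159, 189], [15, 165, 185], [15, 159, 186]], [[16, 154, 96], [15, 165, 93], [15, 161, 95], [15, 174, 94], [16, 159, 93], [15, 164, 95], [15, 165, 105], [15, 157, 109], [15, 156, 111], [15, 168, 105], [15, 156, 178], [15, 165, 182], [15, 162, 181]]]
```

View pics/z3.png

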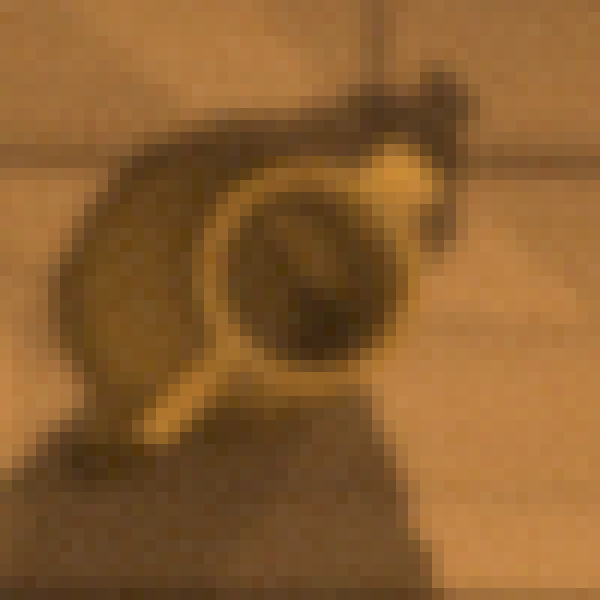

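View pics/z4.png

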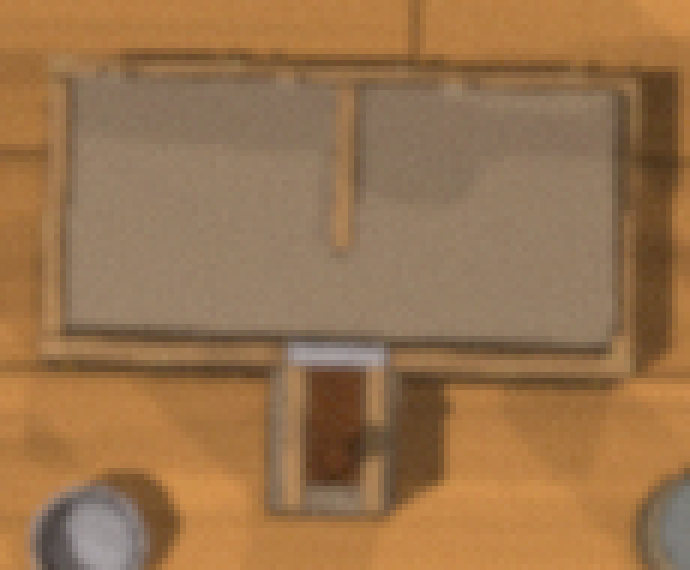

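View pics/z5.png

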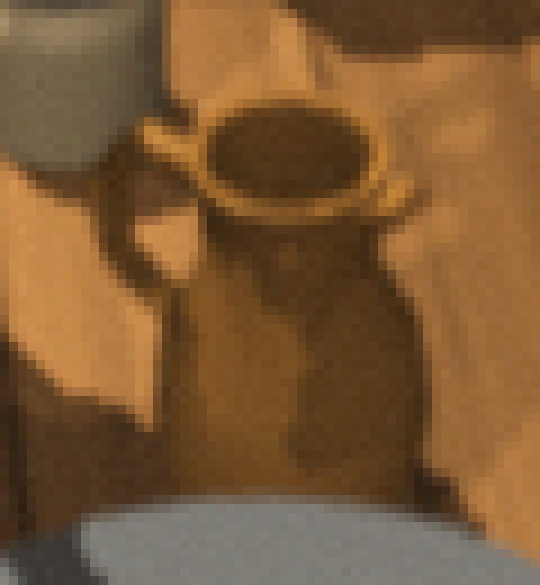

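```bash
python3 - <<'E'
from h import *
np.set_printoptions(precision=4,suppress=True)
c=ray('top',465.3,222.4,.14);print('pit top',c,'side',ray('side',322,277.1,.14))
hd=ray('top',453,235,.124);sp=ray('top',475,213.3,.132)
print('handle',hd-c,np.degrees(np.arctan2(*(hd-c)[1::-1])),'spout->',np.degrees(np.arctan2(*(c-sp)[1::-1])))
f=lambda x,y,z:ray('top',280+x/6-.4,150+y/6-.4,z)
R=[f(42,357,.092),f(630,378,.092),f(640,75,.092),f(50,60,.092)]
D=[f(63,327,.125),f(610,347,.125),f(620,92,.125),f(68,78,.125)]
for Q in(R,D):
    Q=np.array(Q);print(Q,Q.mean(0));a=Q[0]-Q[1];b=Q[3]-Q[2];e=Q[3]-Q[0];g=Q[2]-Q[1]
    for v in(a,b):print(np.linalg.norm(v),np.degrees(np.arctan2(-v[0],v[1])))
    for v in(e,g):print(np.linalg.norm(v),np.degrees(np.arctan2(v[1],v[0])))
# bowl side check: dark blob
s=cv2.imread("pics/side0.png")[:,:,::-1].copy()
print('bowl rim proj in side',proj('side',(.485,.379,.07)), 'jar',ray('top',398,238,.085),'bigcup?',ray('top',295,240,.05),ray('top',297,270,.04),ray('top',245,153,.06),'bottle',ray('top',452,157,.12))
print('batten ends',f(347,85,.133),f(342,250,.133))
print('knob',f(340,465,.162))
E
```

```text
pit top [ 0.4572 -0.3793  0.14  ] side [ 0.4561 -0.3885  0.14  ]
handle [-0.0408  0.0362 -0.016 ] 138.43410509837355 spout-> 131.70961131692627
[[ 0.4972  0.2044  0.092 ]
 [ 0.4896 -0.123   0.092 ]
 [ 0.6603 -0.1282  0.092 ]
 [ 0.6642  0.2028  0.092 ]] [0.5778 0.039  0.092 ]
0.32742870041105365 -1.3178048640094155
0.3310354596838624 -0.6665383621472929
0.16700485248026342 -0.5412777048793469
0.1707573471127467 -1.761403516329417
[[ 0.5109  0.1913  0.125 ]
 [ 0.5038 -0.1076  0.125 ]
 [ 0.6448 -0.1127  0.125 ]
 [ 0.6483  0.1909  0.125 ]] [0.577  0.0405 0.125 ]
0.29897439606206827 -1.3609436664556787
0.3036069001847463 -0.6665349394035577
0.13735307951321898 -0.18054830613216535
0.1410147154629191 -2.0844753139052346
bowl rim proj in side [302.0468 174.516 ] jar [ 0.4056 -0.1689  0.085 ] bigcup? [0.3956 0.1765 0.05  ] [0.294  0.1685 0.04  ] [0.6908 0.3519 0.06  ] bottle [ 0.6755 -0.343   0.12  ]
batten ends [0.6452 0.0379 0.133 ] [0.5543 0.0397 0.133 ]
knob [0.4356 0.0408 0.162 ]
```

apply_moves:
  rows:
    - [0.93,-0.32,0,0,0,0,85]
    - [0.93,-0.32,0,0,0,0,85]
    - [0.93,-0.32,0,0,0,0,85]
    - [0.93,-0.32,0,0,0,0,85]
    - [0.93,-0.32,0,0,0,0,85]
    - [0.93,-0.32,0,0,0,0,85]
    - [0,0,0,0,0,1,85]
    - [0,0,0,0,0,1,85]
    - [0,0,0,0,0,1,85]
    - [0,0,0,0,0,1,85]
    - [0,0,0,0,0,1,85]
    - [0,0,0,0,0,1,85]

```text
time: 1.3
position: [0.3673, -0.4573, 0.2218]
ee_rot: [-3.108, 0.352, 0.016]
force: [0.4, 0.4, 0.3]
opening: 0.0851
```

```bash
cat > p.py <<'E'
import sys
from h import *
from scipy.spatial.transform import Rotation as Ro
np.set_printoptions(precision=3,suppress=True)
def plan(t,az=None):
    o=r.observe();R=Ro.from_rotvec(o["ee_rot"]).as_matrix();cur=np.degrees(np.arctan2(R[1,1],R[0,1]))
    print('t',round(o['time'],2),'pos',o['position'],'q',o['qpos'],'az',round(cur,1),'tilt',R[:2,2],'op',round(o['opening'],4))
    if az is not None:
        # target tool: z down, y at az
        a=np.radians(az);y=np.array([np.cos(a),np.sin(a),0]);z=np.array([0,0,-1.]);T=np.c_[np.cross(y,z),y,z]
        print('turn units',np.degrees(Ro.from_matrix(R.T@T).as_rotvec())/6)
        print('shift units after turn',T.T@(np.array(t)-o['position'])/.025)
    print('shift units now',R.T@(np.array(t)-o['position'])/.025)
if __name__=="__main__":
    v=[float(x) for x in sys.argv[1:]];plan(v[:3],v[3] if len(v)>3 else None)
E
python3 p.py .457 -.381 .23 -135
```

```text
t 1.3 pos [ 0.367 -0.457  0.222] q [-0.969  0.254  1.723  0.001  1.182  0.827] az -102.9 tilt [-0.009  0.015] op 0.0851
turn units [-0.086  0.144  5.346]
shift units after turn [ 0.379 -4.693 -0.326]
shift units now [ 2.81  -3.78  -0.312]
```

apply_moves:
  rows:
    - [0,0,0,-0.02,0.02,0.9,85]
    - [0,0,0,-0.02,0.02,0.9,85]
    - [0,0,0,-0.02,0.02,0.9,85]
    - [0,0,0,0,0.03,0.9,85]
    - [0,0,0,0,0.03,0.9,85]
    - [0,0,0,0,0.03,0.9,85]
    - [0.1,-0.95,-0.1,0,0,0,85]
    - [0.1,-0.95,-0.1,0,0,0,85]
    - [0.1,-0.95,-0.1,0,0,0,85]
    - [0.1,-0.95,0,0,0,0,85]
    - [0,-0.9,0,0,0,0,85]
    - [0,0,0,0,0,0,85]

```text
time: 2.5
position: [0.4587, -0.378, 0.2218]
ee_rot: [-2.873, 1.25, 0.017]
force: [-0.7, 0.0, -0.4]
opening: 0.0851
```

```bash
python3 p.py .457 -.381 .094 -135; python3 - <<'E'
from h import *
s=r.grab_frame("side");cv2.imwrite("pics/s1.png",cv2.resize(s[190:330,250:400,::-1],None,fx=5,fy=4,interpolation=3)[:600])
t=r.grab_frame("top");cv2.imwrite("pics/t1.png",cv2.resize(t[170:290,390:510,::-1],None,fx=5,fy=5,interpolation=3))
E
```

```text
t 2.5 pos [ 0.459 -0.378  0.222] q [-0.765  0.267  1.707  0.005  1.181  1.625] az -137.0 tilt [-0.007  0.012] op 0.0851
turn units [-0.036  0.13  -0.337]
shift units after turn [0.038 0.133 5.11 ]
shift units now [0.113 0.15  5.109]
```

View pics/s1.png

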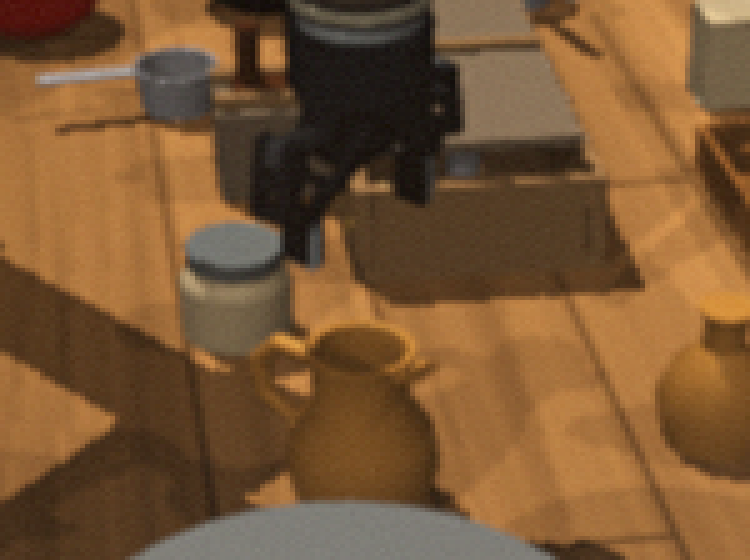

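View pics/t1.png

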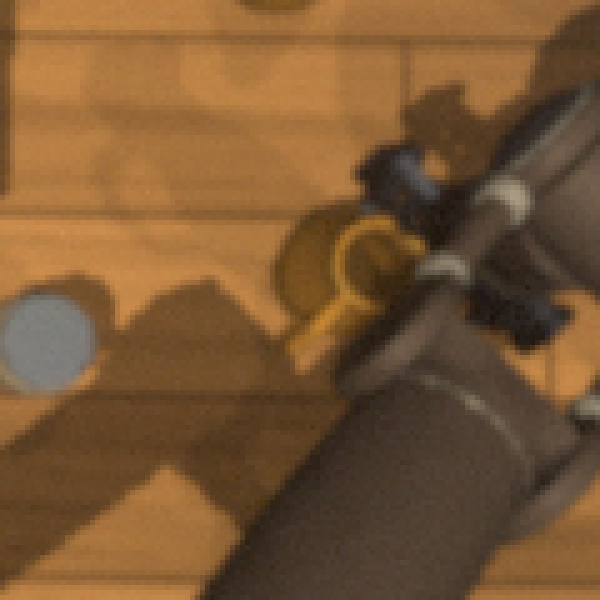

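```bash
python3 - <<'E'
from h import *
for z in(.222,.26):
  for n,(x0,y0,fx,fy) in dict(side=(250,190,5,4),top=(390,170,5,5)).items():
    p=np.array([.459,-.378,z]); a=np.radians(-137);d=np.array([np.cos(a),np.sin(a),0])*.05
    for q in(p,p+d,p-d): 
        u=proj(n,q);print(z,n,((u[0]-x0)*fx).round(),((u[1]-y0)*fy).round())
E
```

```text
0.222 side 361.0 240.0
0.222 side 301.0 276.0
0.222 side 418.0 206.0
0.222 top 413.0 251.0
0.222 top 468.0 311.0
0.222 top 357.0 192.0
0.26 side 360.0 192.0
0.26 side 299.0 228.0
0.26 side 419.0 159.0
0.26 top 432.0 247.0
0.26 top 489.0 308.0
0.26 top 375.0 186.0
```

apply_moves:
  rows:
    - [0,0.1,0,0,0.1,-0.33,85]
    - [0,0.1,0.7,0,0,0,85]
    - [0,0,0.7,0,0,0,85]
    - [0,0,0.7,0,0,0,85]
    - [0,0,0.7,0,0,0,85]
    - [0,0,0.5,0,0,0,85]
    - [0,0,0,0,0,0,85]

```text
time: 3.3
position: [0.447, -0.3889, 0.1363]
ee_rot: [2.897, -1.213, -0.005]
force: [-0.6, 0.3, -0.3]
opening: 0.085
```

```bash
python3 p.py .457 -.382 .094 -135; python3 - <<'E'
from h import *
s=r.grab_frame("side");cv2.imwrite("pics/s2.png",cv2.resize(s[220:330,260:390,::-1],None,fx=5,fy=5,interpolation=3)[:600])
t=r.grab_frame("top");cv2.imwrite("pics/t2.png",cv2.resize(t[170:270,410:510,::-1],None,fx=5,fy=5,interpolation=3))
E
```

```text
t 3.3 pos [ 0.447 -0.389  0.136] q [-0.788  0.354  1.783 -0.002  1.008  1.576] az -135.4 tilt [-0.003  0.   ] op 0.085
turn units [ 0.02   0.026 -0.071]
shift units after turn [ 0.089 -0.479  1.691]
shift units now [ 0.09  -0.484  1.69 ]
```

View pics/s2.png

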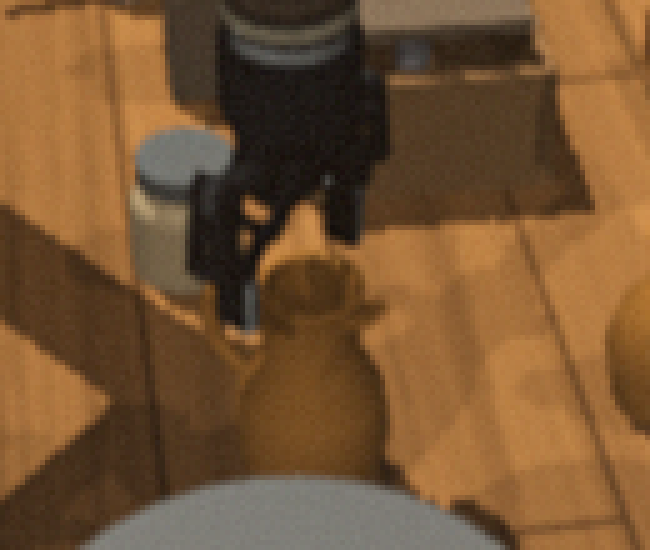

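View pics/t2.png

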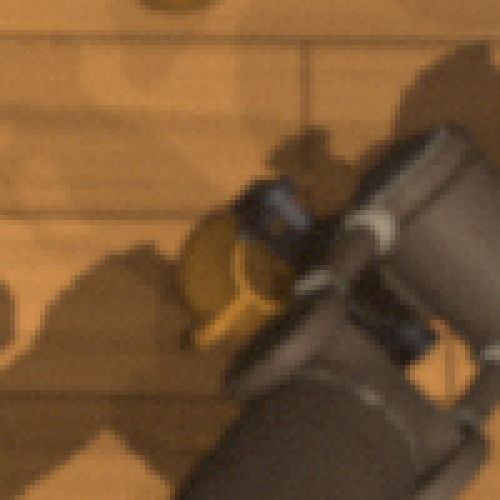

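apply_moves:
  rows:
    - [0.09,-0.48,0,0,0,0,85]
    - [0,0,0,0,0,0,85]

```text
time: 3.6
position: [0.4601, -0.384, 0.1404]
ee_rot: [2.894, -1.213, 0.006]
force: [-0.3, -0.5, -0.3]
opening: 0.085
```

```bash
python3 p.py .457 -.382 .094 -135; python3 - <<'E'
from h import *
s=r.grab_frame("side");cv2.imwrite("pics/s3.png",cv2.resize(s[220:330,260:390,::-1],None,fx=5,fy=5,interpolation=3)[:600])
E
```

```text
t 3.6 pos [ 0.46  -0.384  0.14 ] q [-0.767  0.356  1.769 -0.002  1.011  1.598] az -135.5 tilt [ 0.002 -0.005] op 0.085
turn units [ 0.015 -0.046 -0.08 ]
shift units after turn [-0.144  0.03   1.857]
shift units now [-0.152  0.028  1.856]
```

View pics/s3.png

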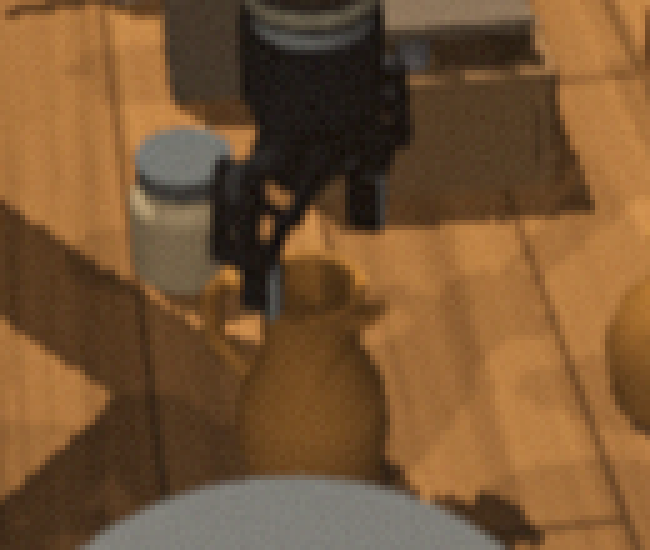

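apply_moves:
  rows:
    - [-0.1,0,0.5,0,0,0,85]
    - [0,-0.1,0.5,0,0,0,85]
    - [0,-0.1,0.5,0,0,0,85]
    - [0,0,0,0,0,0,85]

```text
time: 4.05
position: [0.4626, -0.3788, 0.1011]
ee_rot: [2.894, -1.21, 0.009]
force: [-0.2, 0.1, 0.4]
opening: 0.0852
```

```bash
python3 p.py .457 -.382 .094 -135
```

```text
t 4.05 pos [ 0.463 -0.379  0.101] q [-0.758  0.405  1.794 -0.003  0.936  1.607] az -135.4 tilt [ 0.003 -0.007] op 0.0852
turn units [ 0.024 -0.068 -0.064]
shift units after turn [-0.067  0.248  0.284]
shift units now [-0.068  0.248  0.284]
```

apply_moves:
  rows:
    - [-0.05,0.2,0.25,0,0,0,85]
    - [0,0,0,0,0,0,85]
    - [0,0,0,0,0,0,50]
    - [0,0,0,0,0,0,50]
    - [0,0,0,0,0,0,50]
    - [0,0,0,0,0,0,50]
    - [0,0,0,0,0,0,50]
    - [0,0,0,0,0,0,50]
  squeeze: 60

```text
time: 4.85
position: [0.4572, -0.3813, 0.0935]
ee_rot: [2.894, -1.211, 0.006]
force: [0.6, -0.7, -0.7]
opening: 0.0563
```

apply_moves:
  rows:
    - [0,0,-0.3,0,0,0,50]
    - [0,0,-0.6,0,0,0,50]
    - [0,0,-0.8,0,0,0,50]
    - [0,0,-0.8,0,0,0,50]
    - [0,0,-0.8,0,0,0,50]
    - [0,0,-0.8,0,0,0,50]
    - [0,0,-0.8,0,0,0,50]
    - [0,0,-0.8,0,0,0,50]
    - [0,0,-0.8,0,0,0,50]
    - [0,0,-0.5,0,0,0,50]
    - [0,0,0,0,0,0,50]

```text
time: 5.95
position: [0.4526, -0.3766, 0.2761]
ee_rot: [2.898, -1.212, -0.011]
force: [0.6, -0.5, -4.5]
opening: 0.0564
```

```bash
python3 p.py .576 -.039 .27 -90
```

```text
t 5.95 pos [ 0.453 -0.377  0.276] q [-0.766  0.205  1.671 -0.003  1.272  1.598] az -135.4 tilt [-0.007  0.002] op 0.0564
turn units [ 0.005  0.068 -7.567]
shift units after turn [  4.936 -13.504   0.245]
shift units now [ -6.149 -12.997   0.243]
```

apply_moves:
  rows:
    - [-0.2,-0.4,0,0,0,0,50]
    - [-0.4,-0.8,0,0,0,0,50]
    - [-0.45,-0.95,0,0,0,0,50]
    - [-0.45,-0.95,0,0,0,0,50]
    - [-0.45,-0.95,0,0,0,0,50]
    - [-0.45,-0.95,0,0,0,0,50]
    - [-0.45,-0.95,0,0,0,0,50]
    - [-0.45,-0.95,0,0,0,0,50]
    - [-0.45,-0.95,0,0,0,0,50]
    - [-0.45,-0.95,0,0,0,0,50]
    - [-0.45,-0.95,0,0,0,0,50]
    - [-0.45,-0.95,0,0,0,0,50]
    - [-0.3,-0.7,0,0,0,0,50]
    - [-0.2,-0.4,0,0,0,0,50]
    - [0,0,0,0,0,0,50]

```text
time: 7.45
position: [0.5548, -0.0411, 0.2538]
ee_rot: [-2.891, 1.21, 0.079]
force: [-0.3, -0.4, -5.8]
opening: 0.0563
```

```bash
python3 p.py .576 -.039 .27 -90
```

```text
t 7.45 pos [ 0.555 -0.041  0.254] q [-0.163  0.184  1.742  0.019  1.263  2.195] az -135.4 tilt [-0.044  0.025] op 0.0563
turn units [-0.063  0.496 -7.567]
shift units after turn [ 0.848 -0.085 -0.649]
shift units now [ 0.502 -0.655 -0.683]
```

apply_moves:
  rows:
    - [0.2,-0.3,-0.3,-0.01,0.055,-0.84,50]
    - [0.2,-0.3,-0.3,-0.01,0.055,-0.84,50]
    - [0,0,0,-0.01,0.055,-0.84,50]
    - [0,0,0,-0.01,0.055,-0.84,50]
    - [0,0,0,-0.01,0.055,-0.84,50]
    - [0,0,0,-0.01,0.055,-0.84,50]
    - [0,0,0,-0.01,0.055,-0.84,50]
    - [0,0,0,-0.01,0.055,-0.84,50]
    - [0,0,0,-0.01,0.055,-0.84,50]
    - [0,0,0,0,0,0,50]

```text
time: 8.45
position: [0.5647, -0.045, 0.2606]
ee_rot: [3.133, 0.04, -0.029]
force: [-0.3, 0.7, -5.1]
opening: 0.0563
```

```bash
python3 p.py .576 -.039 .235 -90;  python3 - <<'E'
from h import *
s=r.grab_frame("side");cv2.imwrite("pics/s4.png",cv2.resize(s[120:280,260:420,::-1],None,fx=3.7,fy=3.7,interpolation=3)[:600])
t=r.grab_frame("top");cv2.imwrite("pics/t4.png",cv2.resize(t[140:290,240:440,::-1],None,fx=4,fy=4,interpolation=3))
E
```

```text
t 8.45 pos [ 0.565 -0.045  0.261] q [-0.15   0.181  1.731 -0.012  1.247  1.399] az -88.5 tilt [-0.019 -0.008] op 0.0563
turn units [0.077 0.178 0.242]
shift units after turn [ 0.451 -0.241  1.025]
shift units now [ 0.476 -0.238  1.015]
```

View pics/s4.png

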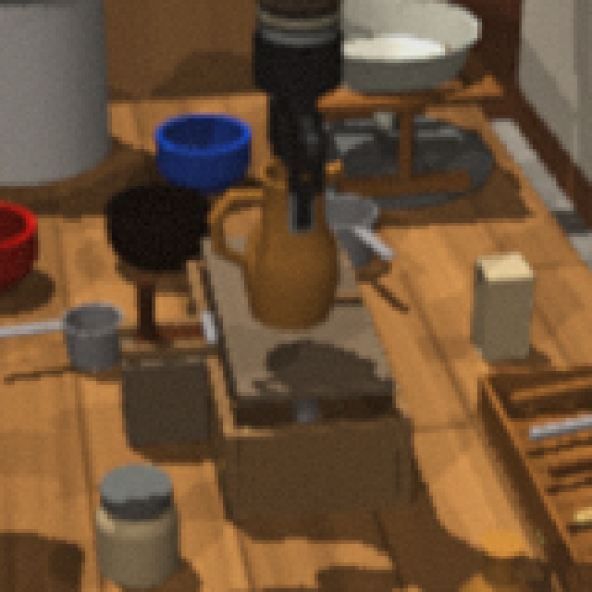

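View pics/t4.png

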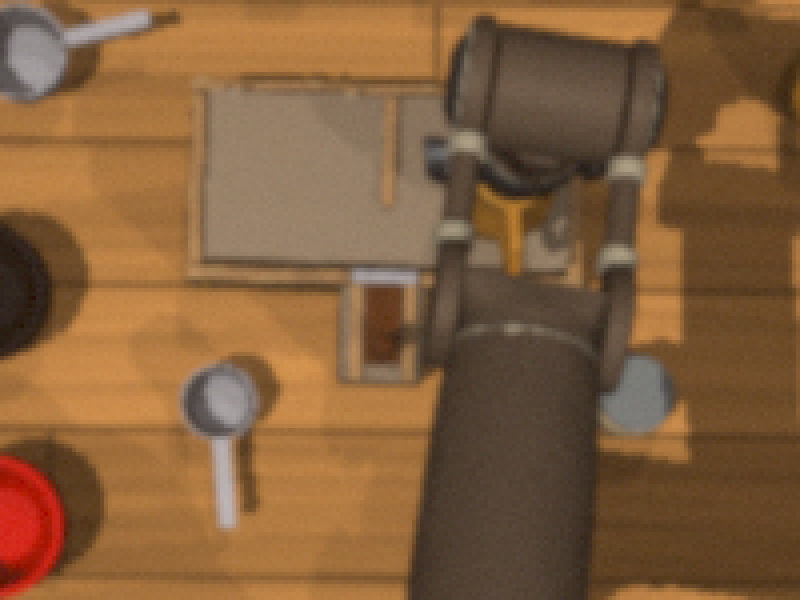

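apply_moves:
  rows:
    - [0.3,-0.15,0.2,0.04,0.09,0.12,50]
    - [0.25,-0.1,0.3,0.03,0.09,0.12,50]
    - [0,0,0.3,0,0,0,50]
    - [0,0,0,0,0,0,50]

```text
time: 8.95
position: [0.5793, -0.0384, 0.238]
ee_rot: [-3.141, 0.012, -0.001]
force: [-1.2, -0.2, -4.7]
opening: 0.0559
```

```bash
python3 p.py .576 -.039 .235 -90
```

```text
t 8.95 pos [ 0.579 -0.038  0.238] q [-0.141  0.217  1.735  0.     1.189  1.437] az -90.4 tilt [0.001 0.   ] op 0.0559
turn units [-0.001 -0.007 -0.074]
shift units after turn [-0.133  0.024  0.12 ]
shift units now [-0.133  0.025  0.12 ]
```

apply_moves:
  rows:
    - [-0.05,0,0.25,0,0,0,50]
    - [-0.05,0,0.25,0,0,0,50]
    - [0,0,0.2,0,0,0,50]
    - [0,0,0.2,0,0,0,50]
    - [0,0,0.2,0,0,0,50]
    - [0,0,0,0,0,0,50]

```text
time: 9.55
position: [0.5769, -0.0383, 0.2087]
ee_rot: [3.141, -0.012, 0.002]
force: [-0.5, 0.6, -2.9]
opening: 0.056
```

```bash
python3 p.py .577 -.039 .196 -90
```

```text
t 9.55 pos [ 0.577 -0.038  0.209] q [-0.142  0.241  1.768  0.     1.132  1.437] az -90.4 tilt [ 0.001 -0.   ] op 0.056
turn units [ 0.001 -0.011 -0.073]
shift units after turn [0.003 0.03  0.508]
shift units now [0.002 0.03  0.508]
```

apply_moves:
  rows:
    - [0,0,0.2,0,0,0,50]
    - [0,0,0.2,0,0,0,50]
    - [0,0,0.1,0,0,0,50]
    - [0,0,0,0,0,0,50]
    - [0,0,0,0,0,0,50]

```text
time: 10.05
position: [0.5781, -0.0383, 0.1979]
ee_rot: [3.141, -0.012, 0.006]
force: [-1.0, 0.8, -1.7]
opening: 0.0561
```

```bash
python3 p.py .577 -.039 .196 -90;  python3 - <<'E'
from h import *
s=r.grab_frame("side");cv2.imwrite("pics/s5.png",cv2.resize(s[120:280,260:420,::-1],None,fx=3.7,fy=3.7,interpolation=3)[:600])
E
```

```text
t 10.05 pos [ 0.578 -0.038  0.198] q [-0.141  0.253  1.776  0.     1.109  1.437] az -90.4 tilt [ 0.004 -0.   ] op 0.0561
turn units [ 0.003 -0.038 -0.075]
shift units after turn [-0.043  0.029  0.078]
shift units now [-0.044  0.029  0.078]
```

View pics/s5.png

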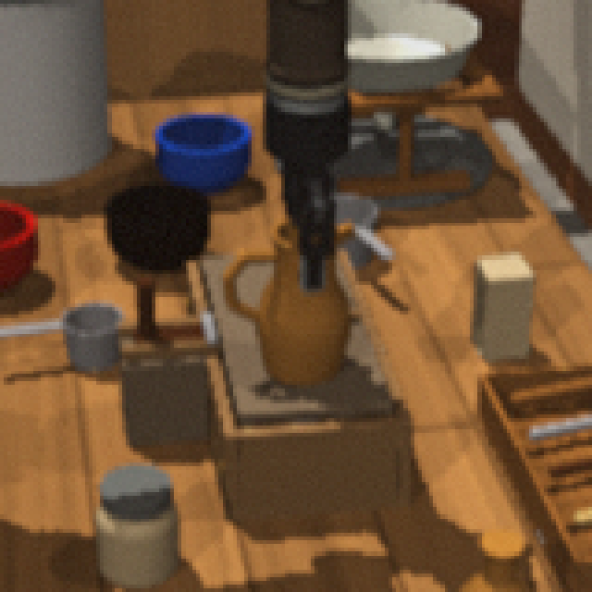

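Pitcher stands on the sinking deck. Its base is near (300,380) in the crop, in the right bay. I'll lower slightly and release.

apply_moves:
  rows:
    - [0,0,0.12,0,0,0,50]
    - [0,0,0,0,0,0,58]
    - [0,0,0,0,0,0,66]
    - [0,0,0,0,0,0,85]
    - [0,0,0,0,0,0,85]
    - [0,0,0,0,0,0,85]
    - [0,0,0,0,0,0,85]

```text
time: 10.8
position: [0.5811, -0.0389, 0.197]
ee_rot: [3.14, -0.012, 0.018]
force: [-0.2, 0.5, -0.7]
opening: 0.085
```

```bash
python3 p.py .577 -.039 .33 -90;  python3 - <<'E'
from h import *
s=r.grab_frame("side");cv2.imwrite("pics/s6.png",cv2.resize(s[120:280,260:420,::-1],None,fx=3.7,fy=3.7,interpolation=3)[:600])
E
```

```text
t 10.8 pos [ 0.581 -0.039  0.197] q [-0.142  0.255  1.776  0.     1.099  1.437] az -90.4 tilt [ 0.011 -0.002] op 0.085
turn units [ 0.015 -0.109 -0.075]
shift units after turn [-0.163  0.003 -5.322]
shift units now [-0.102  0.012 -5.323]
```

View pics/s6.png

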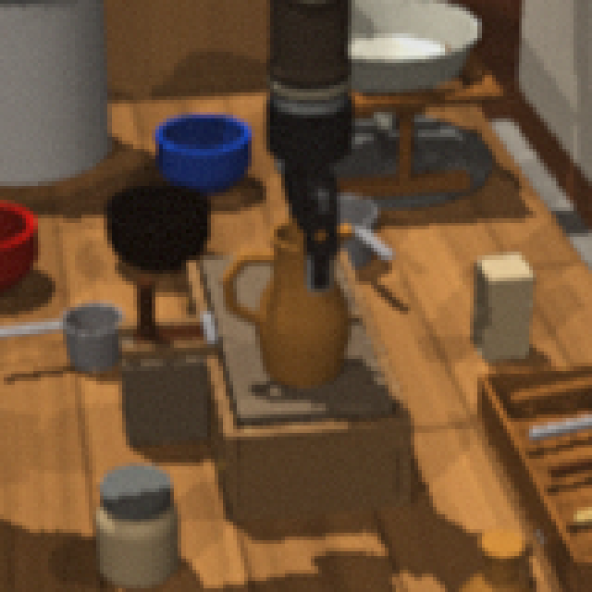

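apply_moves:
  rows:
    - [-0.1,0,-0.3,0,0,0,85]
    - [0,0,-0.5,0,0,0,85]
    - [0,0,-0.8,0,0,0,85]
    - [0,0,-0.8,0,0,0,85]
    - [0,0,-0.9,0,0,0,85]
    - [0,0,-0.9,0,0,0,85]
    - [0,0,-0.9,0,0,0,85]
    - [0,0,-0.5,0,0,0,60]
    - [-0.1,-0.5,0,0,0,0,40]

```text
time: 11.75
position: [0.5746, -0.0269, 0.3502]
ee_rot: [3.139, -0.015, 0.028]
force: [0.5, 0.0, 0.1]
opening: 0.0586
```

```bash
python3 p.py .485 .434 .2 -90;  python3 - <<'E'
from h import *
s=r.grab_frame("side")
m,cs=blobs(s[150:215,270:330].copy(),(0,0,0),(180,255,45),100)
for c in cs:
    x,y,w,h=cv2.boundingRect(c);print(x+270,y+150,w,h)
print([proj('side',(.485+a,.379+b,.07)) for a,b in((0,0),(.06,0),(-.06,0),(0,.06),(0,-.06))])
cv2.imwrite("pics/s7.png",cv2.resize(s[120:280,260:420,::-1],None,fx=3.7,fy=3.7,interpolation=3)[:600])
E
```

```text
t 11.75 pos [ 0.575 -0.027  0.35 ] q [-0.122  0.115  1.627 -0.001  1.382  1.459] az -90.6 tilt [ 0.018 -0.003] op 0.0586
turn units [ 0.028 -0.168 -0.092]
shift units after turn [ -3.585 -18.434   6.008]
shift units now [ -3.867 -18.415   5.889]
288 165 29 29
[array([302.04678351, 174.51595136]), array([316.20317828, 173.45991787]), array([287.79336238, 175.57922279]), array([300.50732035, 168.36958242]), array([303.66911517, 180.99317614])]
```

View pics/s7.png

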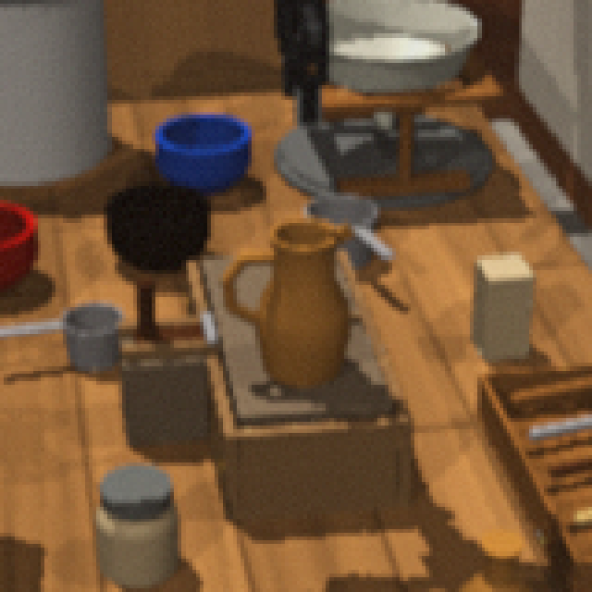

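apply_moves:
  rows:
    - [-0.2,-0.95,0,0,-0.04,0,40]
    - [-0.2,-0.95,0,0,-0.04,0,40]
    - [-0.2,-0.95,0,0,-0.04,0,40]
    - [-0.2,-0.95,0,0,-0.04,0,40]
    - [-0.2,-0.95,0,0,0,0,40]
    - [-0.2,-0.95,0,0,0,0,40]
    - [-0.2,-0.95,0,0,0,0,40]
    - [-0.2,-0.95,0,0,0,0,40]
    - [-0.2,-0.95,0.2,0,0,0,40]
    - [-0.2,-0.95,0.2,0,0,0,40]
    - [-0.2,-0.95,0.2,0,0,0,40]
    - [-0.2,-0.95,0.2,0,0,0,40]
    - [-0.2,-0.95,0.2,0,0,0,40]
    - [-0.2,-0.95,0.2,0,0,0,40]
    - [-0.2,-0.95,0.2,0,0,0,40]
    - [-0.2,-0.95,0.2,0,0,0,40]
    - [-0.2,-0.95,0.2,0,0,0,40]
    - [-0.2,-0.95,0.2,0,0,0,40]
    - [0,-0.6,0,0,0,0,40]
    - [0,0,0,0,0,0,40]

```text
time: 13.8
position: [0.4539, 0.4411, 0.2625]
ee_rot: [3.123, 0.004, -0.09]
force: [0.4, -0.7, -1.1]
opening: 0.0402
```

```bash
python3 p.py .485 .434 .1 -90;  python3 - <<'E'
from h import *
t=r.grab_frame("top");cv2.imwrite("pics/t8.png",cv2.resize(t[140:290,150:300,::-1],None,fx=4,fy=4,interpolation=3))
E
```

```text
t 13.8 pos [0.454 0.441 0.262] q [0.69  0.331 1.541 0.024 1.326 2.252] az -89.8 tilt [-0.058 -0.017] op 0.0402
turn units [0.165 0.553 0.027]
shift units after turn [1.244 0.283 6.5  ]
shift units now [1.617 0.176 6.421]
```

View pics/t8.png

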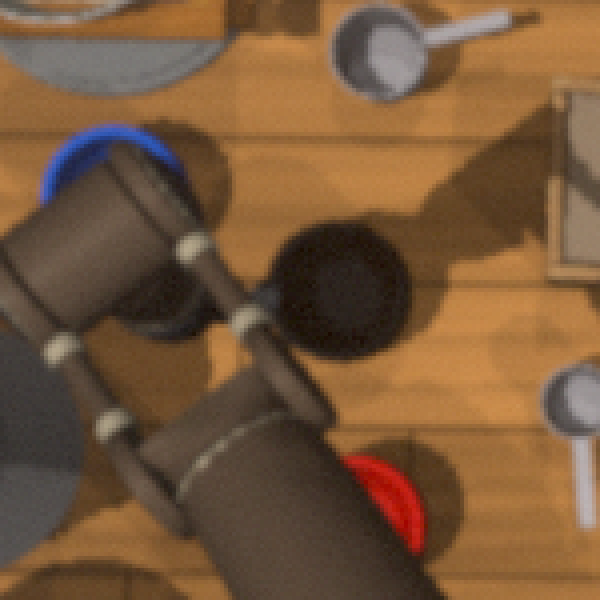

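apply_moves:
  rows:
    - [0.4,0,0,0.08,0.28,0,40]
    - [0.4,0.1,0,0.08,0.28,0,40]
    - [0.4,0.1,0.4,0,0,0,40]
    - [0,0,0.7,0,0,0,40]
    - [0,0,0.8,0,0,0,40]
    - [0,0,0.8,0,0,0,40]
    - [0,0,0.8,0,0,0,40]
    - [0,0,0.6,0,0,0,40]
    - [0,0,0.4,0,0,0,40]
    - [0,0,0,0,0,0,40]

```text
time: 14.85
position: [0.4959, 0.4242, 0.1444]
ee_rot: [3.139, -0.014, 0.018]
force: [-0.7, -0.0, -0.5]
opening: 0.04
```

```bash
python3 p.py .485 .434 .1 -90
```

```text
t 14.85 pos [0.496 0.424 0.144] q [ 0.645  0.443  1.635 -0.01   1.055  2.23 ] az -90.5 tilt [ 0.011 -0.002] op 0.04
turn units [ 0.021 -0.108 -0.086]
shift units after turn [-0.437 -0.393  1.776]
shift units now [-0.461 -0.393  1.77 ]
```

apply_moves:
  rows:
    - [-0.4,-0.38,0.3,0.02,-0.1,-0.08,40]
    - [0,0,0.4,0,0,0,40]
    - [0,0,0.4,0,0,0,40]
    - [0,0,0,0,0,0,40]

```text
time: 15.25
position: [0.4867, 0.4359, 0.1169]
ee_rot: [-3.139, -0.001, -0.005]
force: [1.6, -0.8, -0.8]
opening: 0.0399
```

```bash
python3 p.py .485 .434 .04 -90;  python3 - <<'E'
from h import *
t=r.grab_frame("top");cv2.imwrite("pics/t9.png",cv2.resize(t[160:260,180:280,::-1],None,fx=6,fy=6,interpolation=3))
s=r.grab_frame("side");cv2.imwrite("pics/s9.png",cv2.resize(s[120:220,250:350,::-1],None,fx=6,fy=6,interpolation=3)[:600])
E
```

```text
t 15.25 pos [0.487 0.436 0.117] q [0.664 0.479 1.646 0.    1.013 2.234] az -90.0 tilt [0.003 0.003] op 0.0399
turn units [-0.027 -0.032  0.003]
shift units after turn [-0.068  0.075  3.075]
shift units now [-0.078  0.084  3.075]
```

View pics/t9.png

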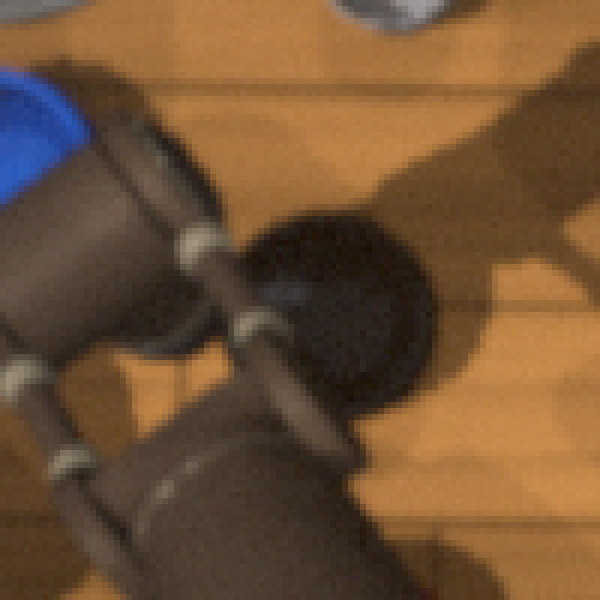

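View pics/s9.png

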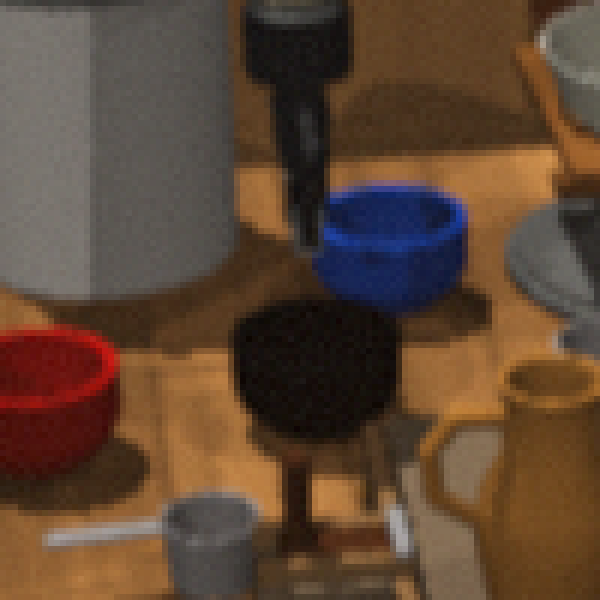

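apply_moves:
  rows:
    - [-0.05,0.05,0.3,0,0,0,40]
    - [0,0,0.4,0,0,0,40]
    - [0,0,0.3,0,0,0,40]
    - [0,0,0,0,0,0,40]

```text
time: 15.75
position: [0.4874, 0.4357, 0.0928]
ee_rot: [-3.136, -0.0, -0.012]
force: [0.3, -0.6, -0.3]
opening: 0.0401
```

```bash
python3 p.py .485 .434 .04 -90
```

```text
t 15.75 pos [0.487 0.436 0.093] q [ 0.663  0.507  1.659 -0.     0.966  2.234] az -90.0 tilt [0.008 0.006] op 0.0401
turn units [-0.056 -0.072  0.001]
shift units after turn [-0.096  0.07   2.11 ]
shift units now [-0.112  0.082  2.109]
```

apply_moves:
  rows:
    - [-0.1,0.08,0.2,-0.05,-0.07,0,40]
    - [0,0,0.3,0,0,0,40]
    - [0,0,0.3,0,0,0,40]
    - [0,0,0,0,0,0,40]

```text
time: 16.15
position: [0.4847, 0.4333, 0.0706]
ee_rot: [3.141, -0.0, -0.001]
force: [-0.4, 0.3, 0.4]
opening: 0.0398
```

```bash
python3 p.py .485 .434 .04 -90;python3 - <<'E'
from h import *
s=r.grab_frame("side");cv2.imwrite("pics/s10.png",cv2.resize(s[120:220,250:350,::-1],None,fx=6,fy=6,interpolation=3)[:600])
E
```

```text
t 16.15 pos [0.485 0.433 0.071] q [0.662 0.536 1.668 0.001 0.939 2.233] az -90.0 tilt [-0.001 -0.   ] op 0.0398
turn units [ 0.002  0.009 -0.001]
shift units after turn [ 0.014 -0.027  1.224]
shift units now [ 0.015 -0.027  1.224]
```

View pics/s10.png

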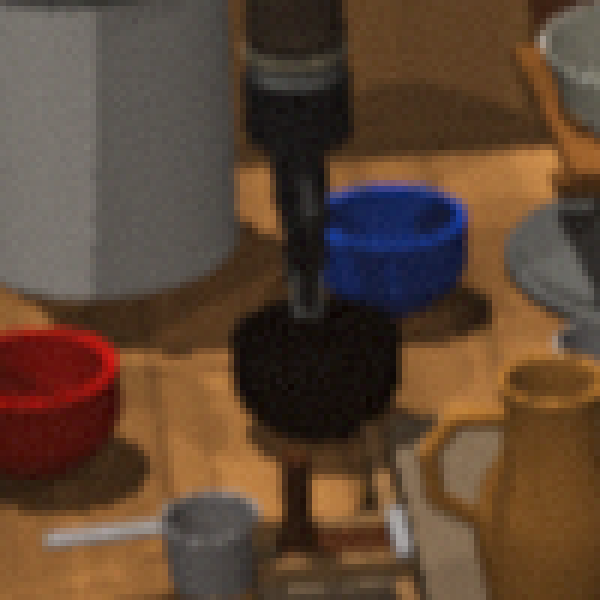

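apply_moves:
  rows:
    - [0,0,0.3,0,0,0,40]
    - [0,0,0.3,0,0,0,40]
    - [0,0,0.3,0,0,0,40]
    - [0,0,0.2,0,0,0,40]
    - [0,0,0,0,0,0,40]

```text
time: 16.7
position: [0.4854, 0.434, 0.0417]
ee_rot: [-3.141, 0.0, -0.001]
force: [0.3, -0.4, 0.1]
opening: 0.04
```

```bash
python3 p.py .485 .434 .04 -90
```

```text
t 16.7 pos [0.485 0.434 0.042] q [0.662 0.577 1.673 0.001 0.89  2.233] az -90.0 tilt [0.001 0.001] op 0.04
turn units [-0.01  -0.007 -0.001]
shift units after turn [-0.018 -0.     0.067]
shift units now [-0.018 -0.     0.067]
```

apply_moves:
  rows:
    - [0,0,0,0,0,0,20]
    - [0,0,0,0,0,0,12]
    - [0,0,0,0,0,0,4]
    - [0,0,0,0,0,0,2]
    - [0,0,0,0,0,0,2]
    - [0,0,0,0,0,0,2]
  squeeze: 80

```text
time: 17.3
position: [0.4851, 0.4352, 0.0421]
ee_rot: [-3.139, 0.001, -0.001]
force: [0.2, 1.2, -1.2]
opening: 0.0083
```

```bash
python3 p.py .485 .434 .04 -90
```

```text
t 17.3 pos [0.485 0.435 0.042] q [0.663 0.577 1.673 0.003 0.89  2.233] az -90.0 tilt [0.001 0.003] op 0.0083
turn units [-0.029 -0.006 -0.008]
shift units after turn [-0.005  0.046  0.083]
shift units now [-0.005  0.047  0.083]
```

apply_moves:
  rows:
    - [0,0,-0.2,0,0,0,2]
    - [0,0,-0.4,0,0,0,2]
    - [0,0,-0.6,0,0,0,2]
    - [0,0,-0.7,0,0,0,2]
    - [0,0,-0.7,0,0,0,2]
    - [0,0,-0.7,0,0,0,2]
    - [0,0,-0.7,0,0,0,2]
    - [0,0,-0.7,0,0,0,2]
    - [0,0,-0.7,0,0,0,2]
    - [0,0,-0.7,0,0,0,2]
    - [0,0,-0.4,0,0,0,2]
    - [0,0,0,0,0,0,2]

```text
time: 18.5
position: [0.4841, 0.4321, 0.2185]
ee_rot: [-3.14, 0.002, -0.001]
force: [-0.0, -0.3, -3.8]
opening: 0.0082
```

```bash
python3 p.py .579 .174 .2 -90;python3 - <<'E'
from h import *
s=r.grab_frame("side");cv2.imwrite("pics/s11.png",cv2.resize(s[80:220,240:380,::-1],None,fx=4.2,fy=4.2,interpolation=3)[:600])
E
```

```text
t 18.5 pos [0.484 0.432 0.218] q [0.661 0.363 1.587 0.001 1.189 2.233] az -90.1 tilt [0.001 0.002] op 0.0082
turn units [-0.02  -0.009 -0.014]
shift units after turn [ 3.798 10.323  0.738]
shift units now [ 3.812 10.319  0.72 ]
```

View pics/s11.png

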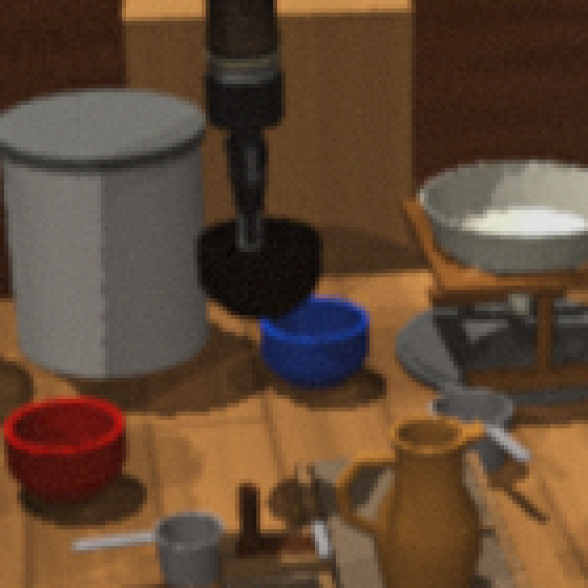

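apply_moves:
  rows:
    - [0.15,0.4,0,0,0,0,2]
    - [0.3,0.8,0,0,0,0,2]
    - [0.33,0.9,0,0,0,0,2]
    - [0.33,0.9,0,0,0,0,2]
    - [0.33,0.9,0,0,0,0,2]
    - [0.33,0.9,0,0,0,0,2]
    - [0.33,0.9,0,0,0,0,2]
    - [0.33,0.9,0,0,0,0,2]
    - [0.33,0.9,0,0,0,0,2]
    - [0.33,0.9,0,0,0,0,2]
    - [0.33,0.9,0,0,0,0,2]
    - [0.2,0.5,0,0,0,0,2]
    - [0,0,0,0,0,0,2]

```text
time: 19.85
position: [0.5663, 0.164, 0.1985]
ee_rot: [3.124, -0.002, -0.05]
force: [-0.4, 0.9, -4.2]
opening: 0.008
```

```bash
python3 p.py .579 .174 .17 -90
```

```text
t 19.85 pos [0.566 0.164 0.198] q [ 0.213  0.295  1.722 -0.01   1.16   1.789] az -90.0 tilt [-0.032 -0.017] op 0.008
turn units [ 0.16   0.308 -0.011]
shift units after turn [ 0.508 -0.401  1.138]
shift units now [ 0.544 -0.421  1.114]
```

apply_moves:
  rows:
    - [0.27,-0.2,0.1,0.08,0.15,0,2]
    - [0.27,-0.2,0.2,0.08,0.15,0,2]
    - [0,0,0.2,0,0,0,2]
    - [0,0,0.1,0,0,0,2]
    - [0,0,0,0,0,0,2]

```text
time: 20.35
position: [0.5783, 0.1781, 0.1797]
ee_rot: [-3.138, -0.002, 0.004]
force: [-0.5, 0.8, -4.3]
opening: 0.008
```

```bash
python3 p.py .579 .174 .16 -90;python3 - <<'E'
from h import *
s=r.grab_frame("side");cv2.imwrite("pics/s12.png",cv2.resize(s[120:260,270:410,::-1],None,fx=4.2,fy=4.2,interpolation=3)[:600])
t=r.grab_frame("top");cv2.imwrite("pics/t12.png",cv2.resize(t[130:250,250:400,::-1],None,fx=5,fy=5,interpolation=3)[:600])
E
```

```text
t 20.35 pos [0.578 0.178 0.18 ] q [0.225 0.323 1.724 0.004 1.095 1.792] az -89.9 tilt [-0.003  0.003] op 0.008
turn units [-0.031  0.024  0.014]
shift units after turn [0.027 0.165 0.789]
shift units now [0.028 0.168 0.789]
```

View pics/s12.png

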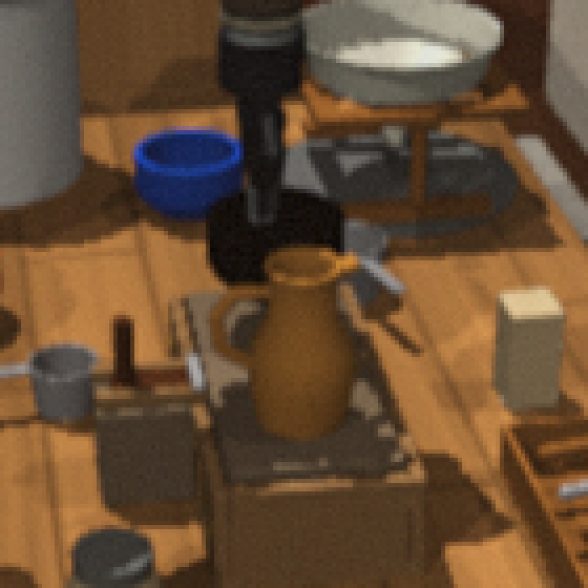

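View pics/t12.png

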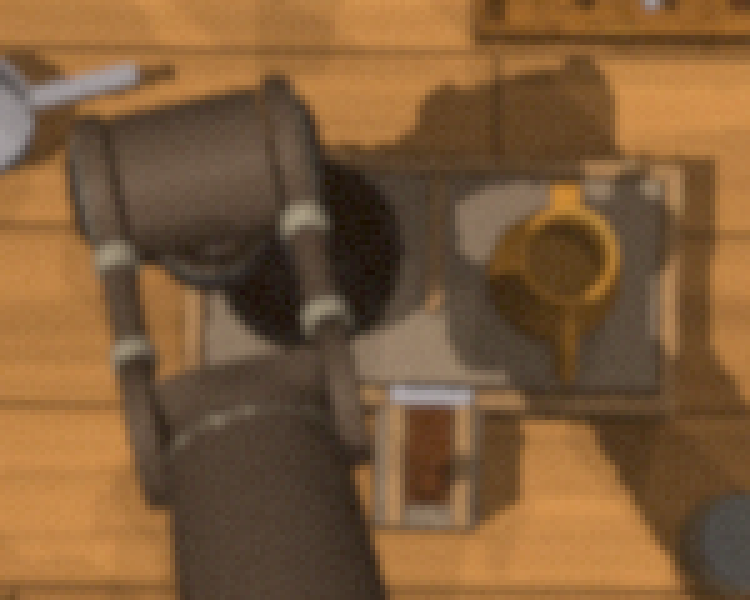

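apply_moves:
  rows:
    - [0,0.16,0.25,0,0,0,2]
    - [0,0,0.25,0,0,0,2]
    - [0,0,0.25,0,0,0,2]
    - [0,0,0.25,0,0,0,2]
    - [0,0,0.2,0,0,0,2]
    - [0,0,0,0,0,0,2]

```text
time: 21.05
position: [0.5785, 0.1735, 0.1478]
ee_rot: [-3.138, -0.002, 0.002]
force: [-0.2, -0.5, -4.7]
opening: 0.0079
```

```bash
python3 p.py .579 .174 .125 -90
```

```text
t 21.05 pos [0.579 0.174 0.148] q [0.218 0.358 1.749 0.004 1.035 1.785] az -89.9 tilt [-0.002  0.003] op 0.0079
turn units [-0.03   0.015  0.01 ]
shift units after turn [ 0.019 -0.019  0.913]
shift units now [ 0.02  -0.016  0.913]
```

apply_moves:
  rows:
    - [0,0,0.2,-0.03,0,0,2]
    - [0,0,0.2,0,0,0,2]
    - [0,0,0.2,0,0,0,2]
    - [0,0,0,0,0,0,2]
    - [0,0,0,0,0,0,2]

```text
time: 21.55
position: [0.5797, 0.1739, 0.1331]
ee_rot: [3.142, 0.002, 0.001]
force: [-0.4, 0.9, -0.8]
opening: 0.0076
```

```bash
python3 p.py .579 .174 .125 -90
```

```text
t 21.55 pos [0.58  0.174 0.133] q [ 0.22   0.378  1.756 -0.     1.007  1.789] az -89.9 tilt [ 0.001 -0.   ] op 0.0076
turn units [ 0.001 -0.006  0.013]
shift units after turn [-0.027 -0.006  0.323]
shift units now [-0.027 -0.006  0.323]
```

```bash
python3 - <<'E'
from h import *
print(r.observe()['force'],r.observe()['torque'])
s=r.grab_frame("side");cv2.imwrite("pics/s13.png",cv2.resize(s[120:260,270:410,::-1],None,fx=4.2,fy=4.2,interpolation=3)[:600])
print(r.observe()['force'])
E
```

```text
[-0.43216831  0.94647127 -0.78255061] [ 0.02870925  0.15454249 -0.07445579]
[-0.67296886 -0.59869607 -1.69760095]
```

View pics/s13.png

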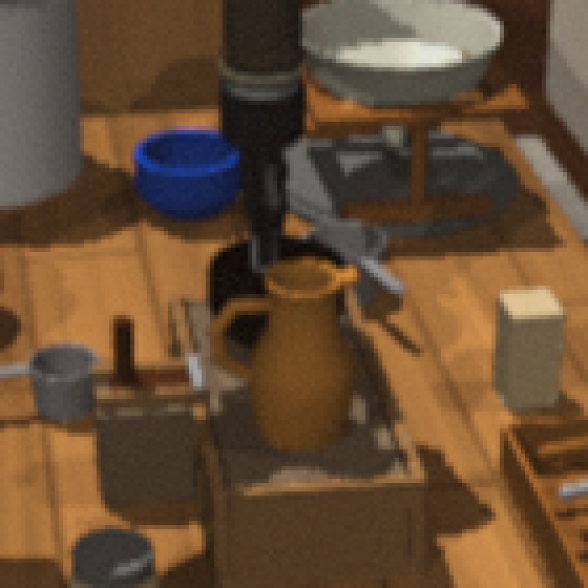

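apply_moves:
  rows:
    - [0,0,0.15,0,0,0,2]
    - [0,0,0.12,0,0,0,2]
    - [0,0,0,0,0,0,2]
    - [0,0,0,0,0,0,2]

```text
time: 22.0
position: [0.5799, 0.174, 0.1271]
ee_rot: [-3.142, -0.002, -0.002]
force: [-0.6, 0.2, 0.2]
opening: 0.008
```

```bash
python3 p.py .579 .174 .125 -90; python3 -c "
from h import *
print(r.observe()['force'])"
```

```text
t 22.0 pos [0.58  0.174 0.127] q [ 0.22   0.386  1.759 -0.     0.996  1.79 ] az -89.9 tilt [0.001 0.   ] op 0.008
turn units [-0.001 -0.012  0.01 ]
shift units after turn [-0.035  0.     0.082]
shift units now [-0.036  0.     0.082]
[-0.57949977  0.19330114  0.17792708]
```

apply_moves:
  rows:
    - [0,0,0,0,0,0,12]
    - [0,0,0,0,0,0,20]
    - [0,0,0,0,0,0,36]
    - [0,0,0,0,0,0,40]
    - [0,0,0,0,0,0,40]
    - [0,0,0,0,0,0,40]

```text
time: 22.6
position: [0.583, 0.1743, 0.1293]
ee_rot: [-3.141, -0.003, -0.013]
force: [0.6, 0.4, -0.2]
opening: 0.0399
```

```bash
python3 p.py .579 .174 .25 -90
```

```text
t 22.6 pos [0.583 0.174 0.129] q [ 0.219  0.384  1.756 -0.001  0.993  1.789] az -89.9 tilt [0.008 0.001] op 0.0399
turn units [-0.008 -0.081  0.018]
shift units after turn [-0.16   0.011 -4.828]
shift units now [-0.119  0.007 -4.83 ]
```

Straight up, then look.

apply_moves:
  rows:
    - [0,0,-0.3,0,0,0,40]
    - [-0.1,0,-0.5,0,0,0,40]
    - [0,0,-0.7,0,0,0,40]
    - [0,0,-0.7,0,0,0,40]
    - [0,0,-0.8,0,-0.08,0,40]
    - [0,0,-0.8,0,0,0,40]
    - [0,0,-0.8,0,0,0,40]
    - [0,0,-0.6,0,0,0,40]
    - [0,0,0,0,0,0,40]

```text
time: 23.5
position: [0.5793, 0.1744, 0.2725]
ee_rot: [-3.14, -0.003, -0.007]
force: [0.2, -0.3, -0.4]
opening: 0.0401
```

```bash
python3 p.py .39 .043 .25 -90;python3 - <<'E'
from h import *
s=r.grab_frame("side");cv2.imwrite("pics/s14.png",cv2.resize(s[120:260,270:410,::-1],None,fx=4.2,fy=4.2,interpolation=3)[:600])
t=r.grab_frame("top");cv2.imwrite("pics/t14.png",cv2.resize(t[130:250,250:400,::-1],None,fx=5,fy=5,interpolation=3)[:600])
E
```

```text
t 23.5 pos [0.579 0.174 0.272] q [0.22  0.232 1.645 0.001 1.26  1.788] az -89.9 tilt [0.005 0.002] op 0.0401
turn units [-0.02  -0.045  0.021]
shift units after turn [-7.574  5.257  0.899]
shift units now [-7.59   5.242  0.853]
```

View pics/s14.png

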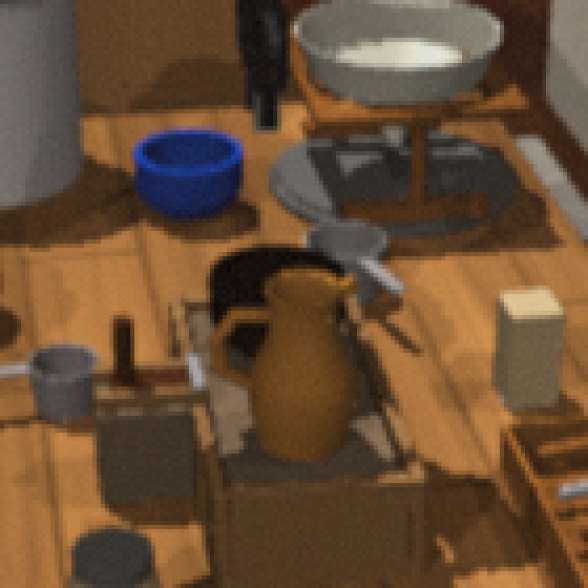

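View pics/t14.png

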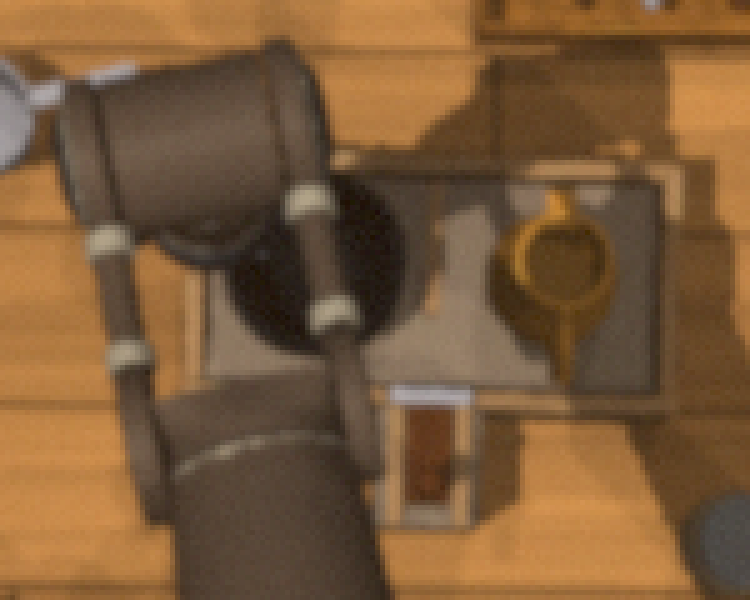

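apply_moves:
  rows:
    - [-0.5,0.3,0,0,0,0,0]
    - [-0.8,0.5,0,0,0,0,0]
    - [-0.8,0.5,0,0,0,0,0]
    - [-0.8,0.5,0,0,0,0,0]
    - [-0.8,0.5,0,0,0,0,0]
    - [-0.8,0.5,0,0,0,0,0]
    - [-0.8,0.5,0,0,0,0,0]
    - [-0.8,0.5,0,0,0,0,0]
    - [-0.8,0.5,0,0,0,0,0]
    - [-0.8,0.5,0,0,0,0,0]
    - [-0.5,0.4,0,0,0,0,0]
    - [0,0,0,0,0,0,0]
  squeeze: 20

```text
time: 24.8
position: [0.3528, 0.0383, 0.2543]
ee_rot: [3.139, 0.006, -0.049]
force: [0.2, 0.5, 0.6]
opening: 0.0001
```

```bash
python3 p.py .375 .043 .2 -91;python3 - <<'E'
from h import *
t=r.grab_frame("top");cv2.imwrite("pics/t15.png",cv2.resize(t[130:250,250:400,::-1],None,fx=5,fy=5,interpolation=3)[:600])
E
```

```text
t 24.8 pos [0.353 0.038 0.254] q [-0.012 -0.257  2.165 -0.003  1.264  1.556] az -89.8 tilt [-0.032 -0.002] op 0.0001
turn units [0.026 0.301 0.202]
shift units after turn [ 0.884 -0.204  2.172]
shift units now [ 0.956 -0.19   2.143]
```

View pics/t15.png

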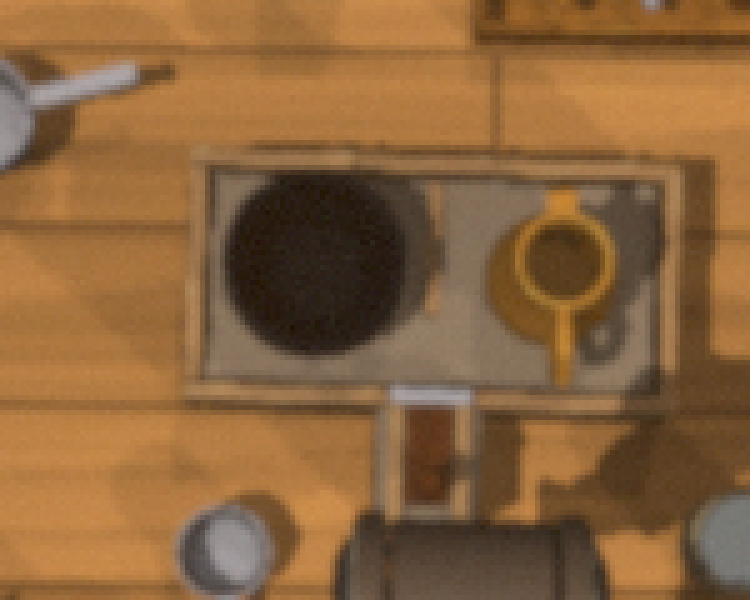

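```bash
python3 - <<'E'
from h import *
print('bowl',ray('top',250+315.5/5-.4,130+262.5/5-.4,.15),'pitcher',ray('top',250+565/5-.4,130+262/5-.4,.22))
s=r.grab_frame("side");cv2.imwrite("pics/s15.png",cv2.resize(s[160:270,280:390,::-1],None,fx=5.4,fy=5.4,interpolation=3)[:600])
for sk in (.03,.038,.045,.052):
  z=.125-sk
  print(sk,[((proj('side',(x,y,z))-[280,160])*5.4).round() for x,y in((.508,-.108),(.647,-.111),(.576,-.082))])
print('rim',[((proj('side',(x,y,.092))-[280,160])*5.4).round() for x,y in((.49,-.123),(.66,-.126),(.504,-.111),(.648,-.114))])
E
```

```text
bowl [0.58105927 0.11807691 0.15      ] pitcher [ 0.57377826 -0.03740499  0.22      ]
0.03 [array([244., 392.]), array([469., 375.]), array([346., 359.])]
0.038 [array([244., 403.]), array([468., 386.]), array([346., 370.])]
0.045 [array([244., 413.]), array([468., 395.]), array([346., 380.])]
0.052 [array([244., 422.]), array([467., 405.]), array([345., 389.])]
rim [array([218., 413.]), array([495., 390.]), array([238., 400.]), array([471., 381.])]
```

View pics/s15.png

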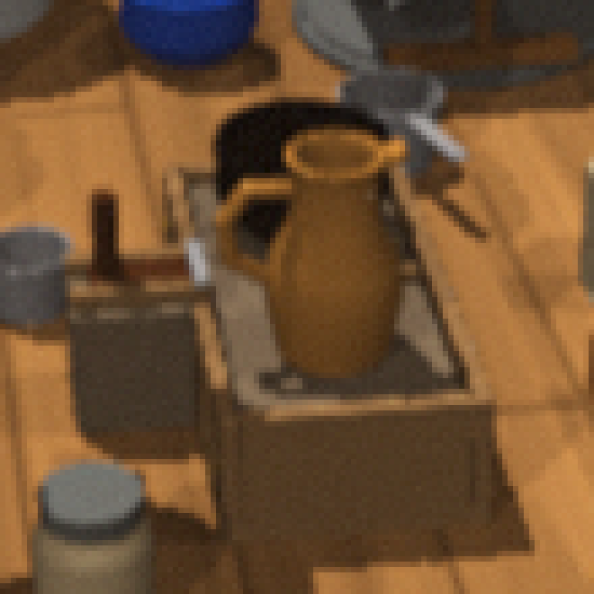

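apply_moves:
  rows:
    - [0.4,-0.1,0,0.01,0.15,0.1,0]
    - [0.4,-0.1,0.3,0.01,0.15,0.1,0]
    - [0,0,0.6,0,0,0,0]
    - [0,0,0.6,0,0,0,0]
    - [0,0,0.4,0,0,0,0]
    - [0,0,0,0,0,0,0]

```text
time: 25.5
position: [0.3829, 0.0475, 0.2055]
ee_rot: [-3.139, 0.026, -0.016]
force: [-0.9, 0.2, -0.2]
opening: 0.0001
```

```bash
python3 p.py .38 .043 .123 -91
```

```text
t 25.5 pos [0.383 0.047 0.205] q [ 0.009 -0.156  2.189  0.002  1.098  1.595] az -91.0 tilt [0.01  0.002] op 0.0001
turn units [-0.024 -0.097  0.006]
shift units after turn [-0.115  0.181  3.3  ]
shift units now [-0.148  0.189  3.298]
```

apply_moves:
  rows:
    - [-0.2,0.15,0.4,-0.02,-0.09,0,0]
    - [-0.1,0,0.5,0,0,0,0]
    - [0,0,0.5,0,0,0,0]
    - [0,0,0.4,0,0,0,0]
    - [0,0,0,0,0,0,0]

```text
time: 26.0
position: [0.3771, 0.0437, 0.1591]
ee_rot: [3.141, -0.025, 0.004]
force: [-0.5, -0.3, -0.3]
opening: -0.0002
```

```bash
python3 p.py .38 .043 .123 -91
```

```text
t 26.0 pos [0.377 0.044 0.159] q [ 0.001 -0.093  2.241 -0.     0.991  1.588] az -90.9 tilt [ 0.002 -0.   ] op -0.0002
turn units [ 0.001 -0.023  0.012]
shift units after turn [0.115 0.027 1.442]
shift units now [0.112 0.027 1.442]
```

apply_moves:
  rows:
    - [0,0,0.5,0,0,0,0]
    - [0,0,0.5,0,0,0,0]
    - [0,0,0.35,0,0,0,0]
    - [0,0,0,0,0,0,0]

```text
time: 26.4
position: [0.3794, 0.0435, 0.1259]
ee_rot: [3.141, -0.026, 0.01]
force: [-0.7, 0.2, 0.5]
opening: -0.0001
```

```bash
python3 p.py .412 .043 .123 -91;python3 - <<'E'
from h import *
t=r.grab_frame("top");cv2.imwrite("pics/t16.png",cv2.resize(t[170:270,280:400,::-1],None,fx=5,fy=5,interpolation=3)[:600])
s=r.grab_frame("side");cv2.imwrite("pics/s16.png",cv2.resize(s[160:270,260:370,::-1],None,fx=5.4,fy=5.4,interpolation=3)[:600])
E
```

```text
t 26.4 pos [0.379 0.044 0.126] q [ 0.    -0.031  2.265 -0.     0.902  1.588] az -90.9 tilt [ 0.006 -0.   ] op -0.0001
turn units [ 0.001 -0.059  0.009]
shift units after turn [ 1.306 -0.003  0.116]
shift units now [ 1.305 -0.001  0.124]
```

View pics/t16.png

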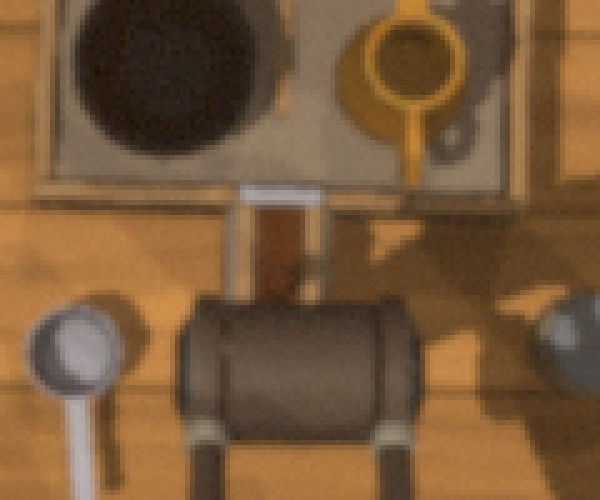

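View pics/s16.png

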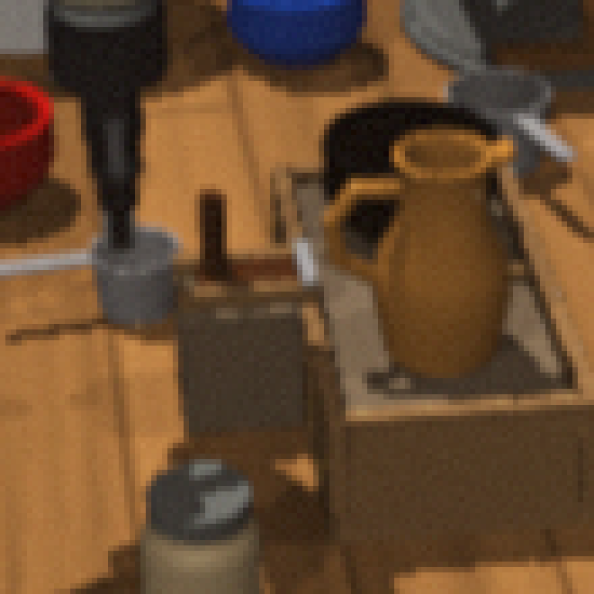

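apply_moves:
  rows:
    - [0.4,0,0.1,0,-0.05,0,0]
    - [0.4,0,0,0,0,0,0]
    - [0.4,0,0,0,0,0,0]
    - [0.4,0,0,0,0,0,0]
    - [0.4,0,0,0,0,0,0]
    - [0,0,0,0,0,0,0]

```text
time: 27.1
position: [0.4369, 0.0426, 0.1264]
ee_rot: [3.141, -0.026, 0.009]
force: [0.6, -0.1, 1.1]
opening: 0.0001
```

```bash
python3 p.py .46 .042 .123 -91
```

```text
t 27.1 pos [0.437 0.043 0.126] q [-0.002  0.085  2.144 -0.     0.907  1.585] az -90.9 tilt [ 0.006 -0.   ] op 0.0001
turn units [ 0.002 -0.055  0.01 ]
shift units after turn [0.925 0.006 0.137]
shift units now [0.924 0.007 0.142]
```

```bash
python3 - <<'E'
from h import *
s=r.grab_frame("side");cv2.imwrite("pics/s17.png",cv2.resize(s[160:270,260:370,::-1],None,fx=5.4,fy=5.4,interpolation=3)[:600])
E
```

```text
(no output)
```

View pics/s17.png

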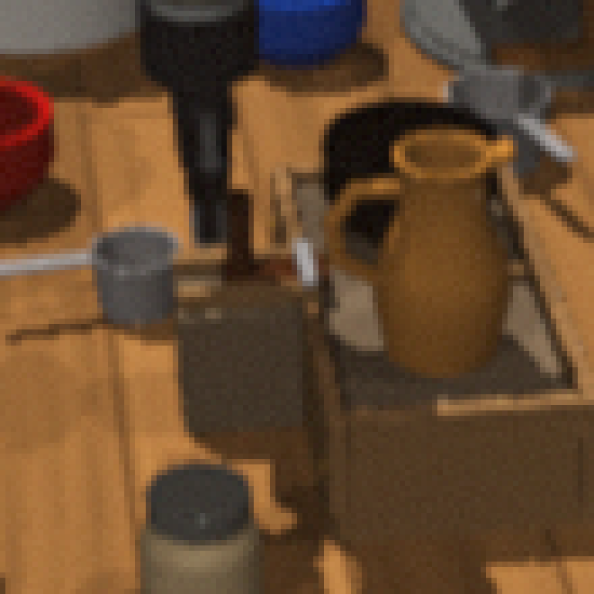

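apply_moves:
  rows:
    - [0.3,0,0.05,0,-0.05,0,0]
    - [0.3,0,0,0,0,0,0]
    - [0.3,0,0,0,0,0,0]
    - [0,0,0,0,0,0,0]

```text
time: 27.55
position: [0.4589, 0.0423, 0.1244]
ee_rot: [3.141, -0.026, -0.006]
force: [-0.0, -0.1, -0.1]
opening: -0.0002
```

apply_moves:
  rows:
    - [0.15,0,0,0,0,0,0]
    - [0.1,0,0,0,0,0,0]

```text
time: 27.75
position: [0.4588, 0.0423, 0.1235]
ee_rot: [3.141, -0.025, -0.032]
force: [-6.8, -0.7, 4.9]
opening: 0.0003
```

apply_moves:
  rows:
    - [-0.3,0,0,0,0,0,0]
    - [-0.5,0,0,0,0,0,0]
    - [-0.5,0,0,0,0,0,0]
    - [-0.5,0,0,0,0,0,0]
    - [-0.3,0,-0.3,0,0,0,0]
    - [0,0,-0.6,0,0,0,0]
    - [0,0,-0.8,0,0,0,0]
    - [0,0,-0.8,0,0,0,0]
    - [0,0,-0.8,0,0,0,0]
    - [0,0,-0.5,0,0,0,0]
    - [0,0,0,0,0,0,0]
    - [0,0,0,0,0,0,0]

```text
time: 28.95
position: [0.3962, 0.0435, 0.2212]
ee_rot: [-3.141, 0.025, 0.026]
force: [-0.8, 0.2, 0.1]
opening: 0.0003
```

```bash
python3 - <<'E'
from h import *
t=r.grab_frame("top");cv2.imwrite("pics/t18.png",cv2.resize(t[140:260,270:400,::-1],None,fx=5,fy=5,interpolation=3)[:600])
s=r.grab_frame("side");cv2.imwrite("pics/s18.png",cv2.resize(s[160:270,260:370,::-1],None,fx=5.4,fy=5.4,interpolation=3)[:600])
print([((proj('side',(.4325+d,.0425,.162))-[260,160])*5.4).round() for d in(0,.04,.045)])
E
```

```text
[array([200., 187.]), array([261., 182.]), array([269., 182.])]
```

View pics/t18.png

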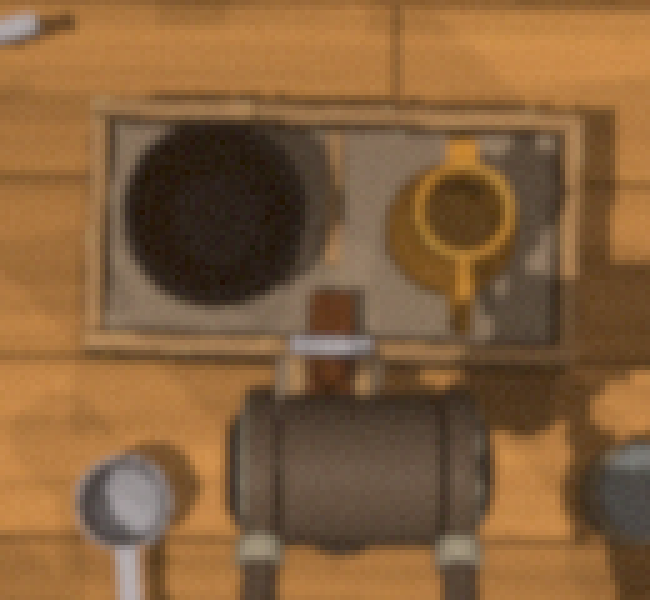

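View pics/s18.png

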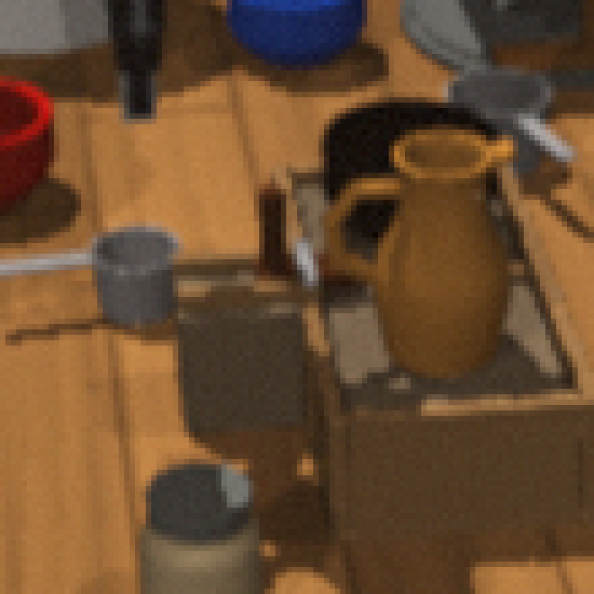

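```bash
python3 - <<'E'
from h import *
a=cv2.imread("pics/side0.png").astype(int); b=r.grab_frame("side")[:,:,::-1].astype(int)
for n,im,us in(("a",a,range(290,309)),("b",b,range(300,320))):
    for v in(198,201,204): print(n,v,[(u,int(im[v,u].sum())) for u in us])
for d in(0,.04,.045): print(d,proj('side',(.4325+d,.0425,.14)))
cv2.imwrite("pics/s19.png",cv2.resize(np.hstack([a[180:225,280:330],b[180:225,280:330]]).astype(np.uint8),None,fx=7,fy=7,interpolation=0))
E
```

```text
a 198 [(290, 355), (291, 353), (292, 351), (293, 345), (294, 352), (295, 338), (296, 259), (297, 140), (298, 100), (299, 96), (300, 79), (301, 117), (302, 157), (303, 169), (304, 178), (305, 177), (306, 172), (307, 170), (308, 156)]
a 201 [(290, 381), (291, 359), (292, 362), (293, 357), (294, 365), (295, 360), (296, 303), (297, 150), (298, 83), (299, 96), (300, 66), (301, 177), (302, 375), (303, 423), (304, 402), (305, 399), (306, 398), (307, 369), (308, 337)]
a 204 [(290, 245), (291, 324), (292, 402), (293, 424), (294, 394), (295, 397), (296, 374), (297, 196), (298, 82), (299, 86), (300, 71), (301, 175), (302, 381), (303, 418), (304, 400), (305, 400), (306, 391), (307, 383), (308, 352)]
b 198 [(300, 389), (301, 381), (302, 381), (303, 389), (304, 376), (305, 383), (306, 360), (307, 275), (308, 134), (309, 76), (310, 74), (311, 68), (312, 151), (313, 307), (314, 314), (315, 230), (316, 252), (317, 295), (318, 299), (319, 296)]
b 201 [(300, 384), (301, 379), (302, 385), (303, 387), (304, 388), (305, 392), (306, 377), (307, 346), (308, 172), (309, 79), (310, 79), (311, 65), (312, 141), (313, 314), (314, 320), (315, 269), (316, 260), (317, 298), (318, 286), (319, 253)]
b 204 [(300, 399), (301, 397), (302, 384), (303, 399), (304, 389), (305, 385), (306, 392), (307, 353), (308, 187), (309, 94), (310, 74), (311, 69), (312, 146), (313, 323), (314, 362), (315, 374), (316, 313), (317, 295), (318, 303), (319, 290)]
0 [297.17484722 200.17685032]
0.04 [308.52686456 199.26105161]
0.045 [309.94151621 199.14692774]
```

View pics/s19.png

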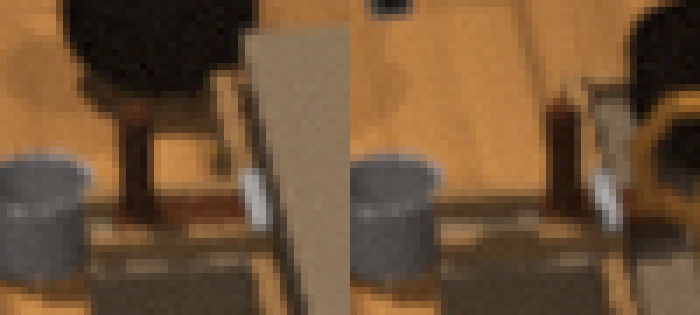

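apply_moves:
  rows:
    - [0.3,0,0.5,0,0,0,0]
    - [0.2,0,0.7,0,0,0,0]
    - [0,0,0.8,0,0,0,0]
    - [0,0,0.8,0,0,0,0]
    - [0,0,0.6,0,0,0,0]
    - [0,0,0,0,0,0,0]

```text
time: 29.7
position: [0.4043, 0.0433, 0.1282]
ee_rot: [3.141, -0.025, -0.04]
force: [-0.3, -0.1, -0.0]
opening: 0.0
```

```bash
python3 p.py .4588 .042 .123 -91
```

```text
t 29.7 pos [0.404 0.043 0.128] q [-0.001  0.037  2.191  0.     0.939  1.586] az -90.9 tilt [-0.025  0.   ] op 0.0
turn units [0.003 0.24  0.016]
shift units after turn [2.18  0.013 0.208]
shift units now [2.184 0.016 0.154]
```

apply_moves:
  rows:
    - [0.5,0,0.1,0,0.12,0,0]
    - [0.5,0,0,0,0.12,0,0]
    - [0.5,0,0,0,0,0,0]
    - [0.4,0,0,0,0,0,0]
    - [0,0,0,0,0,0,0]

```text
time: 30.2
position: [0.4586, 0.0424, 0.1268]
ee_rot: [3.141, -0.025, 0.011]
force: [-0.6, 0.5, 0.3]
opening: 0.0002
```

apply_moves:
  rows:
    - [0.3,0,0,0,0,0,0]
    - [0.4,0,0,0,0,0,0]

```text
time: 30.4
position: [0.4587, 0.0425, 0.125]
ee_rot: [3.141, -0.024, -0.061]
force: [-25.8, 0.9, 17.2]
opening: -0.0003
```

apply_moves:
  rows:
    - [-0.3,0,0,0,0,0,0]
    - [-0.5,0,0,0,0,0,0]
    - [-0.5,0,0,0,0,0,0]
    - [-0.5,0,0,0,0,0,0]
    - [-0.5,0,-0.3,0,0,0,0]
    - [-0.3,0,-0.6,0,0,0,0]
    - [0,0,-0.8,0,0,0,0]
    - [0,0,-0.8,0,0,0,0]
    - [0,0,-0.8,0,0,0,0]
    - [0,0,-0.5,0,0,0,0]
    - [0,0,0,0,0,0,0]
    - [0,0,0,0,0,0,0]
    - [0,0,0,0,0,0,0]

```text
time: 31.7
position: [0.3864, 0.0437, 0.2255]
ee_rot: [3.141, -0.024, -0.057]
force: [-0.1, 0.3, -0.5]
opening: -0.0003
```

```bash
python3 - <<'E'
from h import *
b=r.grab_frame("side")[:,:,::-1]; t=r.grab_frame("top")[:,:,::-1]
for v in(198,201,204): print(v,[(u,int(b[v,u].astype(int).sum())) for u in range(305,315)])
cv2.imwrite("pics/s20.png",cv2.resize(b[150:270,250:400],None,fx=5,fy=5,interpolation=3))
cv2.imwrite("pics/t20.png",cv2.resize(t[140:260,270:400],None,fx=5,fy=5,interpolation=3))
f=lambda x,y,z:ray('top',270+x/5-.4,140+y/5-.4,z)
# nose row 290 col 337 ; predicted pixels of nose tip for joint .040/.045
for d in(.035,.040,.045):
    p=proj('top',(.4895+d,.0415,.104));print(d,(p-[270,140]+.4)*5)
E
```

```text
198 [(305, 382), (306, 360), (307, 261), (308, 126), (309, 75), (310, 87), (311, 82), (312, 136), (313, 305), (314, 314)]
201 [(305, 377), (306, 393), (307, 349), (308, 176), (309, 94), (310, 70), (311, 75), (312, 143), (313, 310), (314, 323)]
204 [(305, 391), (306, 392), (307, 357), (308, 176), (309, 71), (310, 85), (311, 74), (312, 152), (313, 318), (314, 374)]
0.035 [330.18957768 308.08868811]
0.04 [330.26317507 300.59646287]
0.045 [330.33673809 293.10773597]
```

View pics/t20.png

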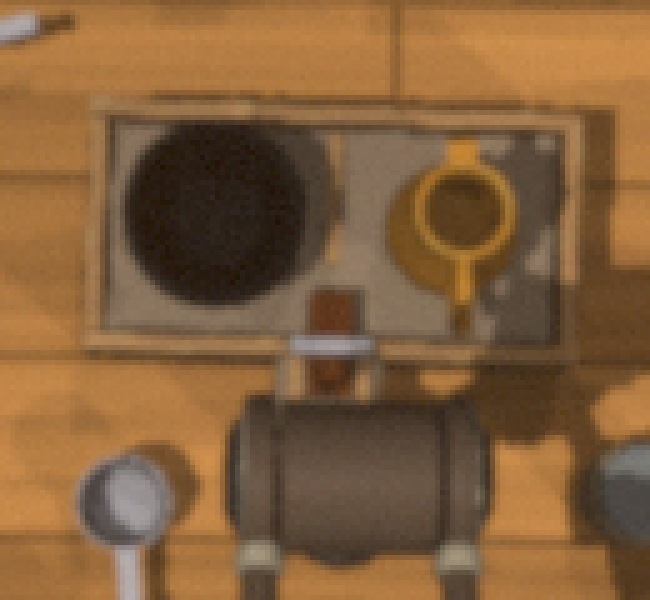

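View pics/s20.png

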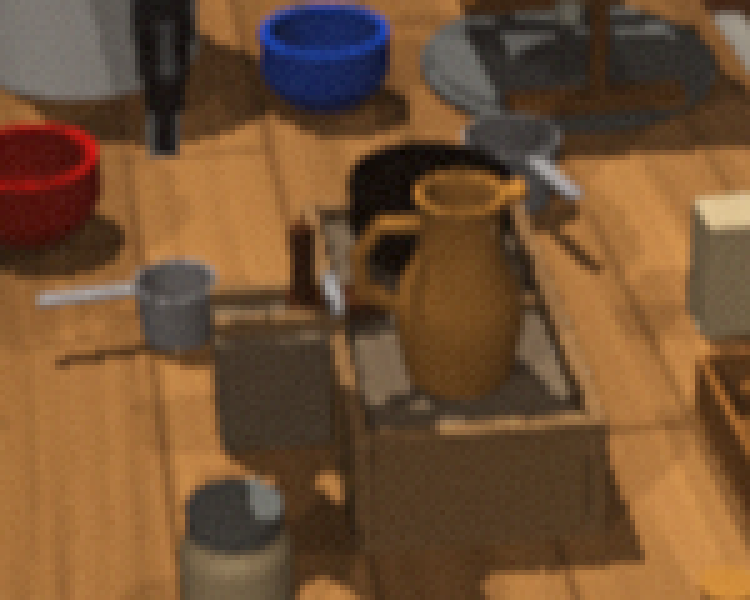

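```bash
python3 -c "
from plant import r
print(r.finish_job())"
```

```text
the job is handed in; nothing more can be done
None
```

I loaded both pieces into the crate, slid the bolt home and handed the job in at about 32 s. The hand-in call gives no verdict.

- **Placement:** The pitcher stands in the right (-y) bay and the bowl in the left (+y) bay. Both were released and looked upright in the last pictures. From the top view they sit within about 5 mm of their bay centres.
- **Deck:** Read roughly from the side view, the deck sank to about 45 mm before I moved the bolt.
- **Bolt:** I pushed the knob with the closed fingers until it stopped. A second push of about 26 N did not move it any further.
- **Bystanders:** The other things look unmoved, and the gripper ended up clear of everything.

**One check disagreed:** the knob's shift in the side view suggests only about 39–40 mm of bolt travel, not 45. The hard stop, the knob's final pixel position and the nose position in the top view all match fully home. The side view also put the knob about 6 mm forward of its drawn-back position before I pushed, so the bolt may have started slightly forward or my reading there was off.

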